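# Clear a hotplate and hold a surface thermometer on its mark

### The job

Get the hotplate's surface check under way: with the scraper block, wipe the three loose dried flakes off the plate into the white tub beside it, and stand the scraper back down on the bench. Then take the surface thermometer out of its sloping holder and hold it upright with its sprung foot inside the ring marked on the plate, pressed lightly so that the foot is pushed part of the way in but not bottomed out. Finish still holding it there steadily, and leave everything else on the bench where it is.

Things in the scene. Friction and masses are not known exactly. Their poses are not given: they have to be found in the camera images.
- hotplate: laboratory hotplate, off and cold, fixed: a bare square aluminium plate 200 x 200 x 10 mm on a white housing; the plate's top face is level, 90 mm above the bench. Origin on the bench under the middle of the plate; x points to the back, away from the control console with two knobs (console reaches 200 mm in -x, 65 mm tall), y to the plate's left edge, z up; plate edges run along x and y.
- mark (a point): centre of the marked spot on the plate's top face: a thin black ring, 28 mm inside and 32 mm outside diameter, in the middle of the plate; axes as the hotplate's.
- tub_floor (a point): middle of the inner floor (4 mm above the bench) of the white open waste tub, fixed, 190 mm along x, 125 mm along y, 72 mm tall, walls 4 mm; axes as the hotplate's. It stands along the plate's right-hand (-y) edge with its near wall tucked 8 mm under the overhanging plate, rim 8 mm below the plate's underside, so what is pushed over that edge drops in.
- scraper_mid (a point): grey plastic scraper block, 0.10 to 0.20 kg, standing on its foot on the bench; the point is at its centre, 32.5 mm above its underside, z up. Foot 120 mm long (its y) x 30 mm wide (its x), 8 mm high with straight upright scraping edges on both long sides (24 mm wide from 8 to 15 mm). Above it an upright grip web 90 mm long (y) x 18 mm thick (x), up to a top bead 22 mm thick, 94 mm long, from 60 to 65 mm above the underside. Gripped across the web's 18 mm.
- scraper: the same scraper block: origin in the middle of its underside, axes as above
- probe_grip (a point): surface thermometer, 0.13 kg, standing in a sloping holder, leaning 0.52 rad (30 degrees): white handle 110 mm long, 30 mm (its x) x 24 mm (its y), small display on the +x face; below it a 7 mm steel stem that ends in a sprung round copper foot, 14 mm across. The point is on its long axis, at the grip, 40 mm below the handle's top end and 130 mm above the foot's face when the foot is not pressed. z runs along the stem towards the handle's top (upright use: z up).
- probe: the same thermometer: origin on its axis at the middle of the unpressed foot's face, axes as above
- foot_face (a point): middle of the contact face of the thermometer's sprung foot
- foot (a joint): how far the sprung foot is pushed into the stem: 0 free, 0.010 m bottomed out; the spring pushes 0.6 N at the start of its travel and 3.6 N at the end, 0.3 N per mm
- holder: grey sloping holder of the thermometer, fixed: base 130 (x) x 80 (y) x 10 mm, origin in the middle of its underside; a rectangular sleeve, leaning 0.52 rad towards its -x, takes the lowest 40 mm of the handle with 3 mm play; the thermometer is drawn out along its own long axis, and its foot is out of the sleeve after 105 mm
- flake1_mid (a point): hard dried yellowish flake lying loose on the plate, about 26 x 22 mm, 7 mm thick, 10 g; the point is at its centre, half-way up
- flake2_mid (a point): second loose flake, about 24 x 24 mm, 8 mm thick, 10 g; the point is at its centre, half-way up
- flake3_mid (a point): third loose flake, about 28 x 24 mm, 6 mm thick, 10 g; the point is at its centre, half-way up
- flake1: flake 1, origin in the middle of its underside
- flake2: flake 2, origin in the middle of its underside
- flake3: flake 3, origin in the middle of its underside
- bottle: brown glass reagent bottle with a blue cap, 86 mm across, 165 mm tall, standing; a bystander, origin in the middle of its underside
- beaker: glass beaker, 72 mm across, 95 mm tall, standing; a bystander, origin in the middle of its underside
- tube_rack: flat orange tube rack, 85 x 180 mm, 43 mm tall with its tubes; a bystander, origin in the middle of its underside
- tip_box: clear pipette-tip box with a grey lid, 88 x 121 mm, 72 mm tall, near the robot; a bystander, origin in the middle of its underside
- tube_a: clear specimen tube with an orange cap, 34 mm across, 78 mm tall, standing; a bystander, origin in the middle of its underside
- tube_b: second such tube with an orange cap, 34 mm across, 78 mm tall, standing; a bystander, origin in the middle of its underside
There are look-alikes about, which are no part of the job. Of the things that look like the probe, the largest one is meant.

How it is judged:
On the way, in this order (a step that is already met when the one before it is completed fails the run):
1. all three flakes lie in the tub (x of flake1_mid in the frame of tub_floor between -0.095 and 0.095 m and y of flake1_mid in the frame of tub_floor between -0.0625 and 0.0625 m and height (world z) of each of flake1_mid, flake2_mid, flake3_mid below 0.072 m and x of flake2_mid in the frame of tub_floor between -0.095 and 0.095 m and y of flake2_mid in the frame of tub_floor between -0.0625 and 0.0625 m and x of flake3_mid in the frame of tub_floor between -0.095 and 0.095 m and y of flake3_mid in the frame of tub_floor between -0.0625 and 0.0625 m), for 0.2 s.
2. the scraper stands on the bench, let go and at rest (angle between scraper_mid's own z axis and vertical below 0.15 rad and contact force between the fingers and scraper below 0.05 N and height (world z) of scraper_mid below 0.0352 m and linear speed of scraper below 0.02 m/s), for 0.2 s.
3. the thermometer is held upright with its foot lightly pressed inside the ring (horizontal distance between foot_face and mark below 0.007 m and angle between probe_grip's own z axis and vertical below 0.12 rad and value of joint foot between 0.0015 and 0.0085 m and contact force between probe and hotplate between 0.5 and 8 N and contact force between the fingers and probe above 1 N and contact force between probe and holder below 0.05 N and linear speed of probe below 0.015 m/s), for 0.3 s.
At the end, for the whole second after the job is handed in: Thermometer gripped, clear of its holder and still, within 0.12 rad of upright, foot centre within 7 mm of the ring centre, foot pushed in 1.5 to 8.5 mm, 0.5 to 8 N on the plate; all flakes inside the tub below its rim; scraper let go, at rest on the bench (all of step 1 and all of step 2 and all of step 3); the arm keeps its last pose, push and grip.
It fails at once if a flake is moved by the fingers, the arm or the thermometer instead of the scraper (contact force between any of the fingers, the arm, probe and flake1 above 0.3 N or contact force between any of the fingers, the arm, probe and flake2 above 0.3 N or contact force between any of the fingers, the arm, probe and flake3 above 0.3 N).
It fails at once if the thermometer is pressed hard (over 15 N) on the plate (contact force between probe and hotplate above 15 N).
It fails at once if something else on the bench is shifted by more than 30 mm (distance of any of bottle, beaker, tube_rack, tip_box, tube_a, tube_b from where it was at the start of the episode above 0.03 m).
It also fails if it takes over 69 s, if anything falls off the work surface, if the arm or the gripper's body presses on something with over 40 N, if the wrist force passes 120 N, or if a joint passes its speed limit or range.

### The arm

A 7-joint arm with a two-finger parallel gripper is mounted at the origin on the work surface. World frame = base frame: x ahead of the robot, y to its left, z up, the work surface at z = 0. Lengths are in m, angles in rad, forces in N, time in s.
With the tool pointing down it reaches from about 0.375 to 0.925 m from the base axis. Payload 3.1 kg.
Tool frame: the origin (TCP) lies midway between the tips of the shut fingers; the grasp point (between the pads) lies 19 mm behind it; y points along the fingers, x is the direction in which the jaws open and shut, and the axes are right-handed (so a half turn about y gives the same grasp; the last joint's range is limited). The gripper opens to 85 mm and grips with 20 to 120 N. Pads are 22 mm wide; open, the fingers measure 114 mm over their backs; the gripper's body (76 mm by 85 mm) begins 54 mm behind the grasp point. The pads swing forward as they close: fully open they stand 13 mm farther back than shut.
Start: joints at [1.114, 0.383, 0.044, 1.598, -0.018, 1.161, -0.05], TCP at [0.228, -0.609, 0.231] pointing down, gripper open.
Joint ranges: [-2.61, 2.61], [-0.41, 2.15], [-1.48, 1.57], [0, 2.5], [-1.57, 4.71], [0.05, 1.97], [-2.85, 2.85]. Speed limits (rad/s): [2.79, 2.79, 3.14, 3.14, 3.14, 3.14, 3.14].

### API

Orientations are given as a unit quaternion [w, x, y, z].
In Python, from plant import r gives the robot as it stands. The module is installed in compiled form; this text tells all that it offers.
- The arm moves only by the tool move_arm, never from a script. Its argument "deltas" is a list of rows, each a list of 5 numbers: the shift along the tool's x, y, z in m, then the turn about the tool's y in rad, then the closure, from 0 (fully open) to 1 (shut). A call has 1 to 12 rows; each row shifts and turns the pose as measured when the row begins, along the tool's axes as they then stand; what a row does not reach is not made up. A row lasts 1/8 s, in which the tool goes at most 62.5 mm and 10.7 degrees, less where a joint would pass 70% of its speed; a pose out of reach is approached as far as the arm can. A call with a gripper value outside its range is refused whole. The fingers move at their own pace and stop on an object; the grip force is fixed at half the most. Time passes only in rows, so rows that do not move let the fingers close. It gives the time, the measured TCP pose, the force and the opening at its end, in the units of the state.
- r.observe(): the state, without advancing time (a new reading comes with each control period).
- r.grab_frame(name): name is "side" or "top"; returns the picture (400x640x3 uint8, red, green, blue); there is no depth.
- r.camera_info(name): a dict with "fx", "fy", "cx", "cy" (pixels), "eye" and "rotation" of the camera in the world. Camera axes: x right, y up, looking along -z (the intrinsics and any distortion apply to the point x, -y, -z); pixel columns grow to the right and rows downward; lengths in m; the calibration is good to about 2 mm. A picture is of the moment at which its call begins. camera_info takes no time and is no camera call.
- r.finish_job(): hands the job in, once; it reports no verdict.
The state is a dict: "time": time; "q": joint angles; "qd": joint speeds; "effort": joint torques, N m; "tool_pos": TCP position; "eef_rot": TCP orientation; "contact_force": force on the tool from outside, world axes, zero at the start; "ft_torque": the same for the moment, N m; "width": finger opening in m.
Only numpy, scipy, OpenCV 4.12 (cv2) and the standard library are available. Lean on these libraries where they do the work, as an engineer would, in place of code of your own. Each camera call takes 0.05 s, during which the arm holds its last target.

## Working session

There is one attempt and no reset: what is moved stays moved. The work goes in short steps, Python scripts to look and compute and a tool call to move; the robot and the scene stay as the last step left them, time stands still between calls to the robot, and variables do not carry over. Pictures are saved under pics/ and viewed, and the job is handed in when it is done.

Besides the shell and the picture viewer there is one more tool, called after "Request:" in YAML: its name, and indented under it one key for each argument. move_arm: Moves the arm, as the interface text tells. Its arguments: {"type":"object","properties":{"deltas":{"type":"array","items":{"type":"array","items":{"type":"number"}}}},"required":["deltas"]}

```bash
mkdir -p pics; ls; python3 - <<'E'
from plant import r
import cv2
o=r.observe()
for k,v in o.items(): print(k,v)
for n in ("side","top"):
    i=r.camera_info(n); print(n,i)
    cv2.imwrite(f"pics/{n}0.png",r.grab_frame(n)[:,:,::-1])
E
```

```text
pics
time 0.0
q [ 1.1141991   0.38388712  0.04382579  1.59956657 -0.01791196  1.16121636
 -0.04989658]
qd [ 0.00011128 -0.00054933  0.00218588  0.00097132 -0.00114195 -0.00048998
  0.00085673]
effort [-4.39997905e-06 -4.33465362e+01  1.02452338e+00 -2.49516946e+01
  1.05790253e-02  1.13934922e-02  3.57100525e-06]
tool_pos [ 0.22791607 -0.60771997  0.22985681]
eef_rot [ 0.58171291 -0.58070977  0.40353724 -0.4019253 ]
contact_force [0.20845147 0.41901288 0.08890384]
ft_torque [ 0.02021942 -0.01006597  0.01898107]
width 0.08549822218625976
side {'fx': 473.516355321488, 'fy': 473.516355321488, 'cx': 317.73798497176386, 'cy': 204.8161791456639, 'eye': array([-0.03757777,  0.6425127 ,  0.79314044]), 'rotation': array([-0.32266667, -0.14502521,  0.40457986,  0.84330839])}
top {'fx': 444.8533323685338, 'fy': 444.8533323685338, 'cx': 321.2255387710923, 'cy': 202.69064758030026, 'eye': array([ 0.38134254, -0.0092456 ,  1.20408812]), 'rotation': array([ 0.71321045,  0.05700554, -0.05206684, -0.6966852 ])}
```

View pics/side0.png

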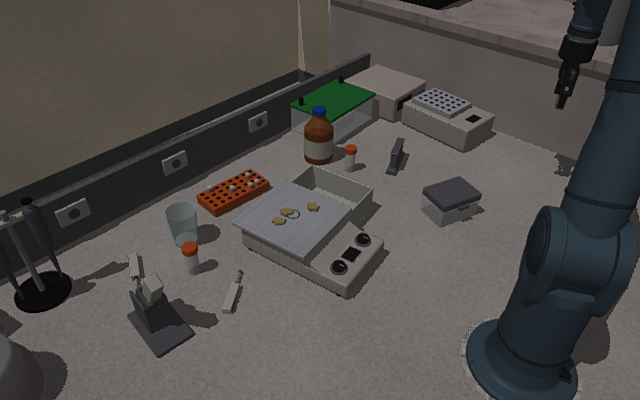

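View pics/top0.png

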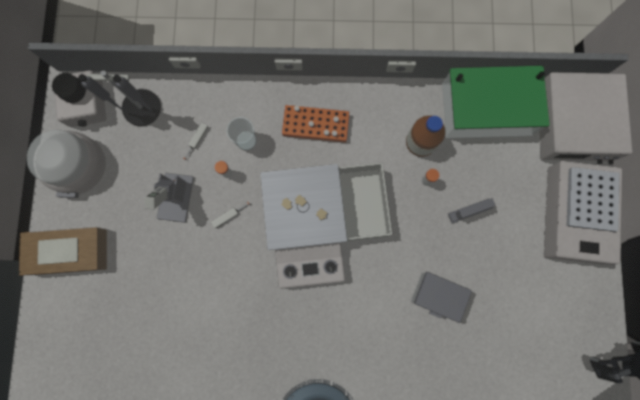

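```bash
cat > h.py <<'E'
import numpy as np, cv2
from scipy.spatial.transform import Rotation as R
from plant import r
def rot(q): return R.from_quat([q[1],q[2],q[3],q[0]])
def cam(n): return r.camera_info(n)
def bp(n,u,v,z):
    c=cam(n); d=np.array([(u-c['cx'])/c['fx'],-(v-c['cy'])/c['fy'],-1.])
    d=rot(c['rotation']).apply(d); e=np.array(c['eye']); return e+d*(z-e[2])/d[2]
def pj(n,p):
    c=cam(n); q=rot(c['rotation']).inv().apply(np.asarray(p,float)-c['eye'])
    return np.stack([c['cx']+c['fx']*q[...,0]/-q[...,2],c['cy']-c['fy']*q[...,1]/-q[...,2]],-1)
def crop(n,src,out,x0,y0,w,h,s):
    im=cv2.imread(src)[y0:y0+h,x0:x0+w]; cv2.imwrite(out,cv2.resize(im,None,fx=s,fy=s,interpolation=cv2.INTER_CUBIC))
E
python3 - <<'E'
from h import *
crop('t','pics/top0.png','pics/t_plate.png',240,150,160,150,4)
crop('t','pics/top0.png','pics/t_probe.png',130,110,130,120,5)
crop('t','pics/side0.png','pics/s_probe.png',90,220,170,140,4)
crop('t','pics/side0.png','pics/s_plate.png',230,160,160,140,5)
crop('t','pics/top0.png','pics/t_scr.png',410,160,100,70,8)
crop('t','pics/side0.png','pics/s_scr.png',340,120,80,70,8)
print('finger tcp proj',pj('top',r.observe()['tool_pos']),pj('side',r.observe()['tool_pos']))
E
```

```text
finger tcp proj [606.99255228 352.81749424] [556.85482441 105.51515831]
```

View pics/t_plate.png

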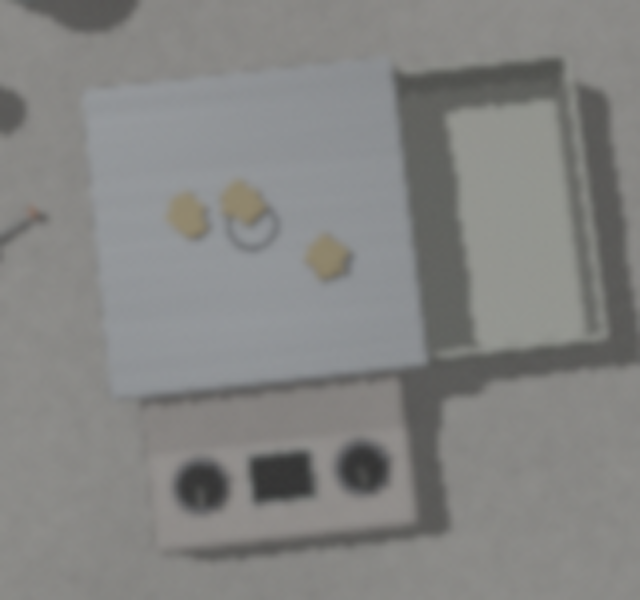

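View pics/t_probe.png

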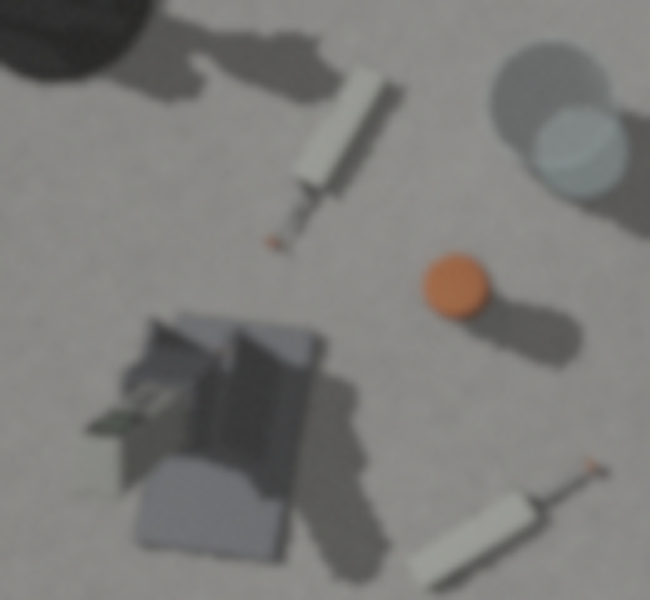

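View pics/s_probe.png

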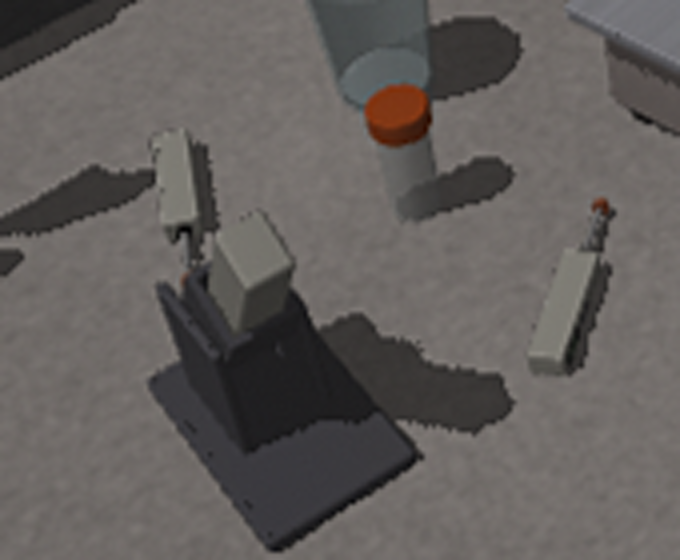

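View pics/s_plate.png

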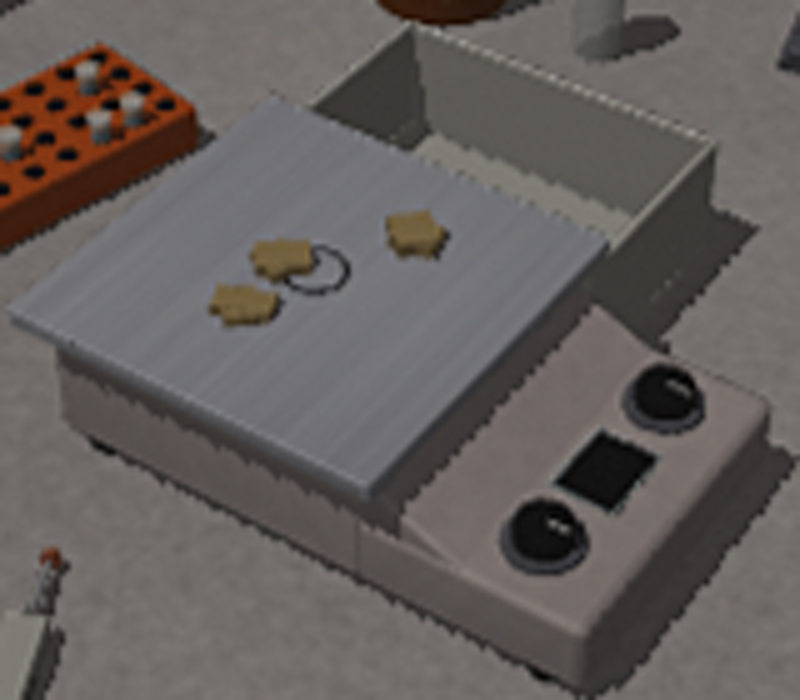

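View pics/t_scr.png

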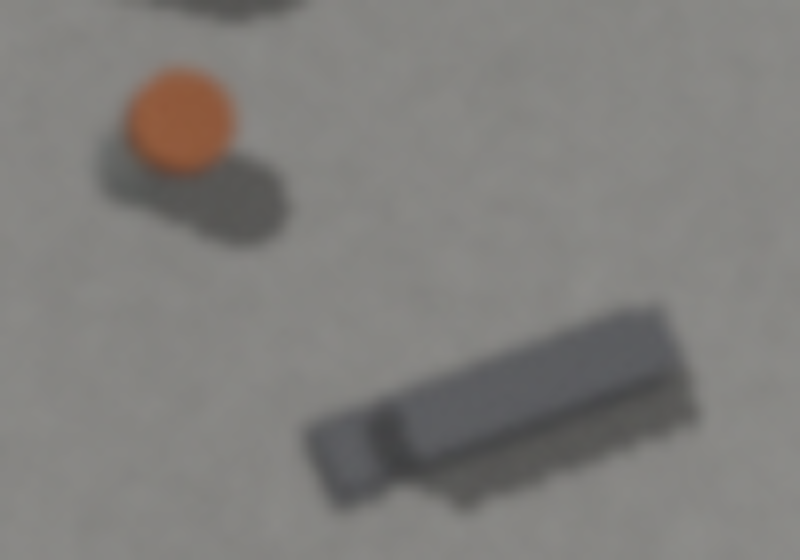

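View pics/s_scr.png

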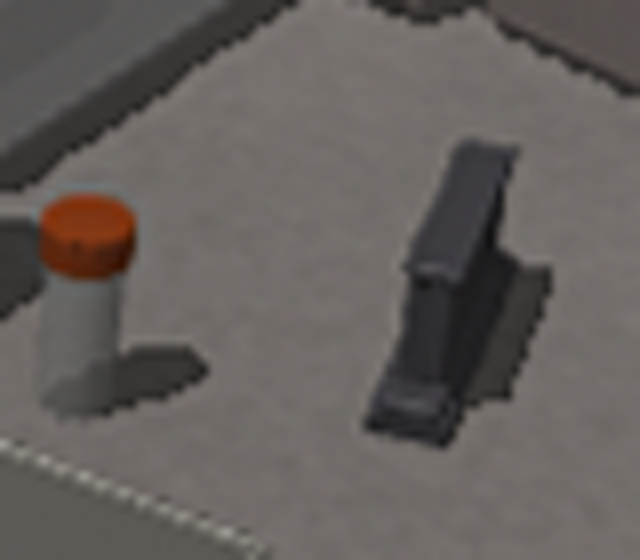

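```bash
cat > fit.py <<'E'
from h import *
from scipy.optimize import least_squares
def up(pts,x0,y0,s): return [((a+.5)/s-.5+x0,(b+.5)/s-.5+y0) for a,b in pts]
def fit(model,x0,obs,free_shift=False):
    # obs: list (cam, local index, uv)
    def f(x):
        P=model(x); return np.concatenate([pj(c,P[i])-np.array(uv) for c,i,uv in obs])
    s=least_squares(f,x0,loss='soft_l1'); return s.x,f(s.x).reshape(-1,2)
def pose2(x,loc):
    c,s=np.cos(x[2]),np.sin(x[2]); loc=np.asarray(loc,float)
    return np.stack([x[0]+c*loc[:,0]-s*loc[:,1],x[1]+s*loc[:,0]+c*loc[:,1],loc[:,2]],-1)
E
python3 - <<'E'
from fit import *
o=r.observe(); print('tool axes\n',rot(o['eef_rot']).as_matrix().round(3))
L=[(.1,.1,.09),(.1,-.1,.09),(-.1,-.1,.09),(-.1,.1,.09),(0,0,.09)]
t=up([(85,92),(390,60),(427,360),(113,397),(252,227)],240,150,4)
s=up([(10,312),(272,97),(608,240),(370,495),(317,269)],230,160,5)
obs=[('top',i,t[i]) for i in range(5)]+[('side',i,s[i]) for i in range(5)]
x,res=fit(lambda x:pose2(x,L),[.4,0,0],obs); print('plate',x.round(4)); print(res.round(1))
for nm in('top','side'):
    y,_=fit(lambda x:pose2(x,L),[.4,0,0],[q for q in obs if q[0]==nm]);print(nm,y.round(4))
def loc(p):
    c,s_=np.cos(x[2]),np.sin(x[2]);d=p[:2]-x[:2];return np.array([c*d[0]+s_*d[1],-s_*d[0]+c*d[1]]).round(4)
for a in up([(188,215),(243,202),(328,257)],240,150,4): print('flake top',loc(bp('top',*a,.094)))
for a in up([(244,303),(283,257),(417,233)],230,160,5): print('flake side',loc(bp('side',*a,.094)))
# scraper: top bead corners z=.065, order along y
S=[(.011,.047,.065),(.011,-.047,.065),(-.011,-.047,.065),(-.011,.047,.065),(.015,.06,.008),(-.015,.06,.008)]
t=up([(393,390),(660,305),(675,372),(415,468),(305,430),(340,510)],410,160,8)
s=up([(465,140),(518,150),(452,278),(408,268),(365,425),(445,447)],340,120,8)
# top: idx0=back-left ... ; side: bead far end(465,140),(518,150), near (452,278),(408,268)
ob=[('top',i,t[i]) for i in range(6)]
x2,res=fit(lambda x:pose2(x,S),[.38,-.45,.3],ob);print('scr top',x2.round(4),res.round(1))
so=[('side',1,s[0]),('side',2,s[1]),('side',3,s[2]),('side',0,s[3]),('side',4,s[4]),('side',5,s[5])]
x3,res=fit(lambda x:pose2(x,S),x2,so);print('scr side',x3.round(4),res.round(1))
x4,res=fit(lambda x:pose2(x,S),x2,ob+so);print('scr both',x4.round(4),res.round(1))
E
```

```text
tool axes
 [[ 0.351 -0.001  0.936]
 [-0.936  0.002  0.351]
 [-0.002 -1.    -0.   ]]
plate [0.5457 0.0486 0.1375]
[[-1.6 -0.8]
 [-0.4 -1.5]
 [-0.1  0.9]
 [-1.2  0.8]
 [-0.4 -0.6]
 [-0.4 -0.8]
 [ 0.5 -0.7]
 [ 1.8 -0.7]
 [ 0.7 -1.4]
 [ 0.4  0.5]]
top [0.545  0.0468 0.1365]
side [0.545  0.0511 0.138 ]
flake top [0.0099 0.0383]
flake top [0.0142 0.003 ]
flake top [-0.0267 -0.0464]
flake side [0.012  0.0408]
flake side [0.0168 0.0049]
flake side [-0.0242 -0.0447]
scr top [ 0.5546 -0.4016  0.3659] [[-0.2  1.5]
 [ 0.1  0.1]
 [ 1.5 -0.4]
 [ 0.3 -0.3]
 [-0.5 -0.4]
 [-0.7  0. ]]
scr side [ 0.5557 -0.3962  0.3651] [[-0.4  0.2]
 [ 0.3  0.4]
 [ 1.3  0.6]
 [-0.8  0.3]
 [-0.1 -0.7]
 [ 0.1 -1.2]]
scr both [ 0.5555 -0.3999  0.3644] [[-0.8  1.1]
 [-0.5 -0.3]
 [ 0.9 -0.8]
 [-0.4 -0.7]
 [-1.1 -0.8]
 [-1.3 -0.4]
 [ 0.4 -0.2]
 [ 1.  -0. ]
 [ 2.1  0.1]
 [-0.  -0.2]
 [ 0.7 -1.2]
 [ 0.8 -1.7]]
```

Request:
move_arm:
  deltas:
    - [-0.0115,0,0.054,0,0]
    - [-0.0115,0,0.054,0,0]
    - [-0.0115,0,0.054,0,0]
    - [-0.0115,0,0.054,0,0]
    - [-0.0115,0,0.054,0,0]
    - [-0.0115,0,0.054,0,0]
    - [-0.0115,0,0.054,0,0]
    - [0,0,0,-0.18,0]
    - [0,0,0,-0.18,0]
    - [0,0,0,-0.18,0]
    - [0,0,0,-0.18,0]
    - [0,0,0,-0.18,0]

```text
time: 1.6
tool_pos: [0.5596, -0.3896, 0.2183]
eef_rot: [0.703, -0.696, 0.109, -0.098]
contact_force: [0.2, -0.6, 0.3]
width: 0.085
```

```bash
cat > go.py <<'E'
from h import *
import sys
# usage: go x y z yaw -> remaining tool deltas
def go(x,y,z,yaw=None):
    o=r.observe(); M=rot(o['eef_rot']).as_matrix()
    d=M.T@(np.array([x,y,z])-o['tool_pos'])
    ty=np.arctan2(M[1,0],M[0,0])
    print('t %.2f'%o['time'],'pos',np.round(o['tool_pos'],4),'yaw %.3f'%ty,'down',M[:,1].round(3),'d',d.round(4),end=' ')
    if yaw is not None: print('turn', round(-((yaw-ty+np.pi)%(2*np.pi)-np.pi),3),end=' ')
    print('F',np.round(o['contact_force'],1),'w',round(o['width'],4),'q7',round(o['q'][6],2))
if __name__=='__main__': go(*map(float,sys.argv[1:]))
E
python3 go.py .5555 -.3995 .1 .364
```

```text
t 1.60 pos [ 0.5596 -0.3896  0.2183] yaw -0.294 down [-0.014  0.013 -1.   ] d [ 0.001   0.1182 -0.0117] turn -0.658 F [ 0.2 -0.6  0.3] w 0.085 q7 0.16
```

Request:
move_arm:
  deltas:
    - [0,0,0,-0.17,0]
    - [0,0,0,-0.17,0]
    - [0,0,0,-0.17,0]
    - [0,0,0,-0.14,0]
    - [0,0.03,0,0,0]
    - [0,0.03,0,0,0]
    - [0,0,0,0,0]

```text
time: 2.48
tool_pos: [0.5549, -0.3876, 0.1516]
eef_rot: [0.702, -0.687, -0.126, 0.139]
contact_force: [-0.8, 1.1, 0.2]
width: 0.0854
```

```bash
python3 go.py .5555 -.3995 .02 .364; python3 - <<'E'
from h import *
for n in ('top','side'): cv2.imwrite(f'pics/{n}1.png',r.grab_frame(n)[:,:,::-1])
crop(0,'pics/top1.png','pics/t1c.png',400,140,120,100,6)
crop(0,'pics/side1.png','pics/s1c.png',340,80,120,110,6)
E
```

```text
t 2.48 pos [ 0.5549 -0.3876  0.1516] yaw 0.378 down [-0.022  0.018 -1.   ] d [-0.002   0.1313 -0.0145] turn 0.014 F [-0.8  1.1  0.2] w 0.0854 q7 0.78
```

View pics/t1c.png

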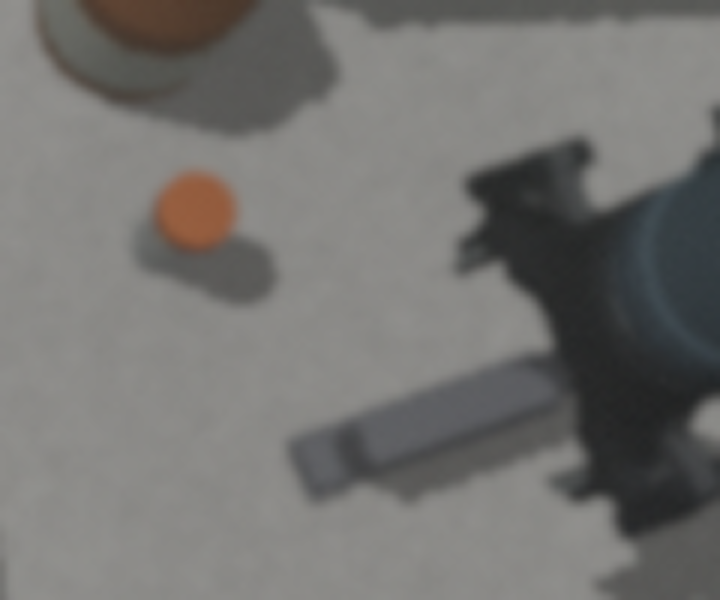

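View pics/s1c.png

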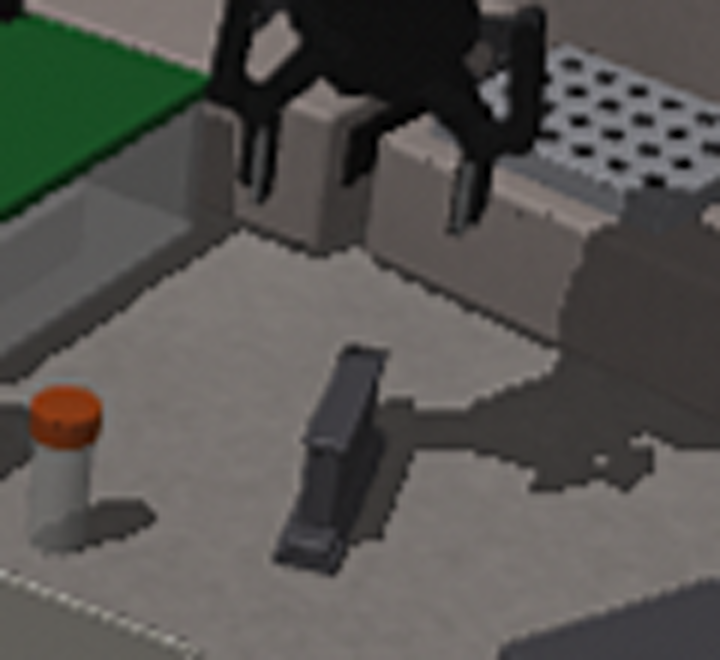

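```bash
python3 - <<'E'
from h import *
o=r.observe();M=rot(o['eef_rot']).as_matrix();p=o['tool_pos']-.013*M[:,1]
for s in(-.0425,0,.0425): print(s,pj('side',p+M[:,0]*s),pj('top',p+M[:,0]*s))
E
```

```text
-0.0425 [415.2663425  117.19513132] [493.92558527 216.91316094]
0 [399.90046161 114.57450704] [486.5717976  200.12617053]
0.0425 [384.79209641 111.99780161] [479.31051886 183.55035653]
```

Request:
move_arm:
  deltas:
    - [-0.001,0.04,-0.006,0.014,0]
    - [-0.001,0.04,-0.006,0,0]
    - [0,0.028,0,0,0]
    - [0,0,0,0,0]
    - [0,0,0,0,0]

```text
time: 3.2
tool_pos: [0.567, -0.4049, 0.0567]
eef_rot: [0.696, -0.695, -0.128, 0.127]
contact_force: [-0.3, -0.2, 1.1]
width: 0.0853
```

```bash
python3 go.py .5555 -.3975 .02 .364
```

```text
t 3.20 pos [ 0.567  -0.4049  0.0567] yaw 0.363 down [ 0.001  0.003 -1.   ] d [-0.0082  0.0367  0.0109] turn -0.001 F [-0.3 -0.2  1.1] w 0.0853 q7 0.74
```

Request:
move_arm:
  deltas:
    - [-0.004,0.018,0.005,0,0]
    - [-0.004,0.016,0.005,0,0]
    - [0,0,0,0,0]
    - [0,0,0,0,0]

```text
time: 3.7
tool_pos: [0.5572, -0.3989, 0.0243]
eef_rot: [-0.695, 0.696, 0.129, -0.126]
contact_force: [-0.6, -0.6, 0.1]
width: 0.0856
```

```bash
python3 go.py .5555 -.3975 .02 .364
```

```text
t 3.70 pos [ 0.5572 -0.3989  0.0243] yaw 0.363 down [ 0.005 -0.    -1.   ] d [-0.0011  0.0043  0.0019] turn -0.001 F [-0.6 -0.6  0.1] w 0.0856 q7 0.73
```

Request:
move_arm:
  deltas:
    - [-0.001,0.004,0.001,0,0]
    - [0,0,0,0,1]
    - [0,0,0,0,1]
    - [0,0,0,0,1]
    - [0,0,0,0,1]
    - [0,0,0,0,1]

```text
time: 4.45
tool_pos: [0.5567, -0.3989, 0.0212]
eef_rot: [-0.695, 0.696, 0.13, -0.125]
contact_force: [0.9, -0.4, -0.5]
width: 0.0174
```

```bash
python3 go.py .5555 -.3975 .02 .364
```

```text
t 4.45 pos [ 0.5567 -0.3989  0.0212] yaw 0.363 down [ 0.007 -0.002 -1.   ] d [-0.0006  0.0011  0.0018] turn -0.001 F [ 0.9 -0.4 -0.5] w 0.0174 q7 0.73
```

Request:
move_arm:
  deltas:
    - [0,-0.05,0,0,1]
    - [0,-0.06,0,0,1]
    - [0,-0.06,0,0,1]
    - [0,-0.06,0,0,1]
    - [0.016,-0.01,0.05,0,1]
    - [0.016,0,0.05,0,1]
    - [0.016,0,0.05,0,1]
    - [0.016,0,0.05,0,1]
    - [0.016,0,0.05,0,1]
    - [0.016,0,0.05,0,1]
    - [0.016,0,0.05,0,1]
    - [0.016,0,0.05,0,1]

```text
time: 5.95
tool_pos: [0.5311, 0.0271, 0.2647]
eef_rot: [-0.695, 0.697, 0.125, -0.122]
contact_force: [1.1, -0.5, -1.8]
width: 0.0179
```

```bash
python3 go.py .5299 .1266 .16 1.708
```

```text
t 5.95 pos [0.5311 0.0271 0.2647] yaw 0.351 down [ 0.004 -0.002 -1.   ] d [0.0328 0.1044 0.0943] turn -1.357 F [ 1.1 -0.5 -1.8] w 0.0179 q7 0.12
```

Request:
move_arm:
  deltas:
    - [0.015,0,0.042,0,1]
    - [0.014,0,0.042,0,1]
    - [0,0,0,-0.17,1]
    - [0,0,0,-0.17,1]
    - [0,0,0,-0.17,1]
    - [0,0,0,-0.17,1]
    - [0,0,0,-0.17,1]
    - [0,0,0,-0.17,1]
    - [0,0,0,-0.17,1]
    - [0,0,0,-0.15,1]
    - [0,0,0,0,1]

```text
time: 7.32
tool_pos: [0.5221, 0.1277, 0.2619]
eef_rot: [0.452, -0.454, -0.542, 0.544]
contact_force: [-0.6, 0.1, -0.9]
width: 0.0178
```

```bash
python3 go.py .5299 .1266 .1112 1.708
```

```text
t 7.33 pos [0.5221 0.1277 0.2619] yaw 1.751 down [-0.    -0.003 -1.   ] d [-0.002   0.1507 -0.0076] turn 0.043 F [-0.6  0.1 -0.9] w 0.0178 q7 1.26
```

Request:
move_arm:
  deltas:
    - [-0.002,0.05,-0.004,0.04,1]
    - [0,0.05,-0.003,0,1]
    - [0,0.027,0,0,1]
    - [0,0,0,0,1]
    - [0,0,0,0,1]

```text
time: 7.95
tool_pos: [0.532, 0.126, 0.1337]
eef_rot: [-0.465, 0.47, 0.53, -0.53]
contact_force: [0.3, 0.3, -0.7]
width: 0.018
```

```bash
python3 go.py .5299 .1266 .1122 1.708; python3 - <<'E'
from h import *
for n in ('top','side'): cv2.imwrite(f'pics/{n}2.png',r.grab_frame(n)[:,:,::-1])
crop(0,'pics/side2.png','pics/s2c.png',220,120,160,140,5)
E
```

```text
t 7.95 pos [0.532  0.126  0.1337] yaw 1.696 down [ 0.005 -0.004 -1.   ] d [0.0009 0.0215 0.0021] turn -0.012 F [ 0.3  0.3 -0.7] w 0.018 q7 1.09
```

View pics/s2c.png

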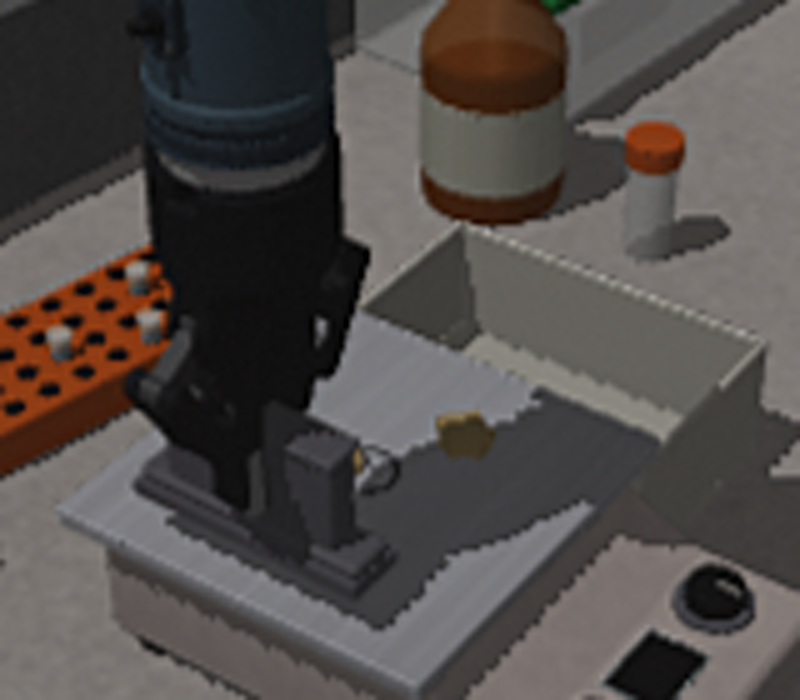

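Request:
move_arm:
  deltas:
    - [0.001,0.01,0.002,-0.01,1]
    - [0,0.009,0,0,1]
    - [0,0,0,0,1]

```text
time: 8.43
tool_pos: [0.5319, 0.1269, 0.1163]
eef_rot: [-0.461, 0.469, 0.534, -0.531]
contact_force: [1.5, -0.5, -1.6]
width: 0.0175
```

```bash
python3 go.py .5299 .1266 .1122 1.708;
```

```text
t 8.43 pos [0.5319 0.1269 0.1163] yaw 1.706 down [ 0.01  -0.004 -1.   ] d [-0.     0.004  0.002] turn -0.002 F [ 1.5 -0.5 -1.6] w 0.0175 q7 1.07
```

Request:
move_arm:
  deltas:
    - [0,0.004,0.001,0,1]
    - [0,0,0,0,1]
    - [-0.012,0,0,0,1]
    - [-0.012,0,0,0,1]
    - [-0.012,0,0,0,1]

```text
time: 9.05
tool_pos: [0.5363, 0.0896, 0.1126]
eef_rot: [-0.461, 0.469, 0.535, -0.531]
contact_force: [-0.4, 0.2, -1.5]
width: 0.0176
```

```bash
python3 go.py .5553 -.0577 .1122 1.708;
```

```text
t 9.05 pos [0.5363 0.0896 0.1126] yaw 1.707 down [ 0.011 -0.004 -1.   ] d [-0.1485  0.0012  0.0012] turn -0.001 F [-0.4  0.2 -1.5] w 0.0176 q7 1.14
```

Request:
move_arm:
  deltas:
    - [-0.015,0.0005,0,0,1]
    - [-0.015,0,0,0,1]
    - [-0.015,0,0,0,1]
    - [-0.015,0,0,0,1]
    - [-0.015,0,0,0,1]
    - [-0.015,0,0,0,1]

```text
time: 9.8
tool_pos: [0.5494, -0.0077, 0.1126]
eef_rot: [-0.461, 0.47, 0.534, -0.531]
contact_force: [-0.4, -0.5, -1.4]
width: 0.0179
```

```bash
python3 go.py .5553 -.0577 .1122 1.708;python3 - <<'E'
from h import *
for n in ('side',): cv2.imwrite(f'pics/{n}3.png',r.grab_frame(n)[:,:,::-1])
crop(0,'pics/side3.png','pics/s3c.png',220,120,160,140,5)
E
```

```text
t 9.80 pos [ 0.5494 -0.0077  0.1126] yaw 1.705 down [ 0.011 -0.005 -1.   ] d [-0.0503  0.0007  0.0008] turn -0.003 F [-0.4 -0.5 -1.4] w 0.0179 q7 1.33
```

View pics/s3c.png

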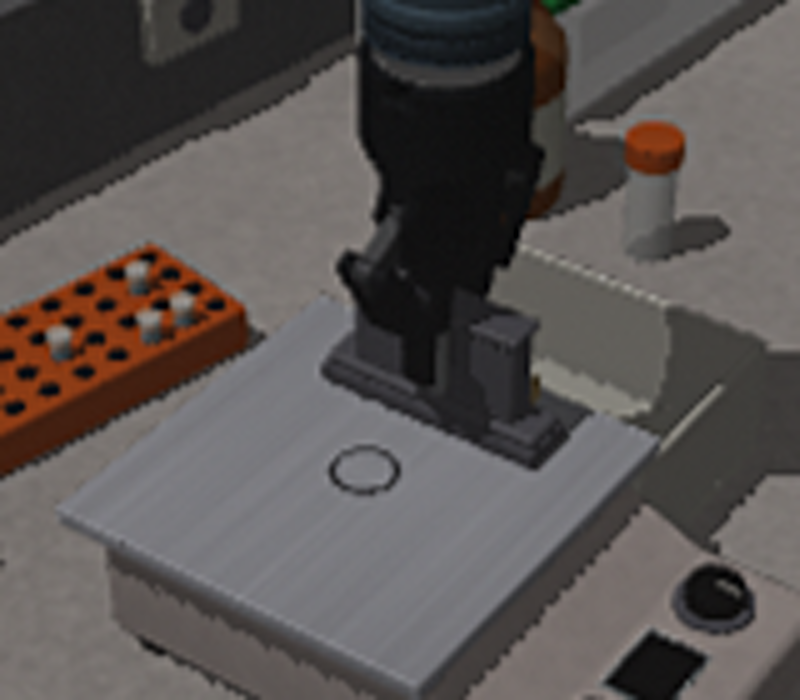

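Request:
move_arm:
  deltas:
    - [-0.013,0,0,0,1]
    - [-0.013,0,0,0,1]
    - [-0.013,0,0,0,1]
    - [-0.012,0,0,0,1]
    - [-0.004,0,0,0,1]
    - [0,0,0,0,1]

```text
time: 10.6
tool_pos: [0.5576, -0.0696, 0.1129]
eef_rot: [-0.462, 0.471, 0.532, -0.53]
contact_force: [-0.2, -0.8, 0.3]
width: 0.0175
```

```bash
python3 go.py .5553 -.0577 .1122 1.708;python3 - <<'E'
from h import *
for n in ('side','top'): cv2.imwrite(f'pics/{n}4.png',r.grab_frame(n)[:,:,::-1])
crop(0,'pics/side4.png','pics/s4c.png',220,120,160,140,5)
crop(0,'pics/top4.png','pics/t4c.png',240,150,160,140,4)
E
```

```text
t 10.60 pos [ 0.5576 -0.0696  0.1129] yaw 1.701 down [ 0.011 -0.006 -1.   ] d [0.0121 0.0006 0.0007] turn -0.007 F [-0.2 -0.8  0.3] w 0.0175 q7 1.44
```

View pics/s4c.png

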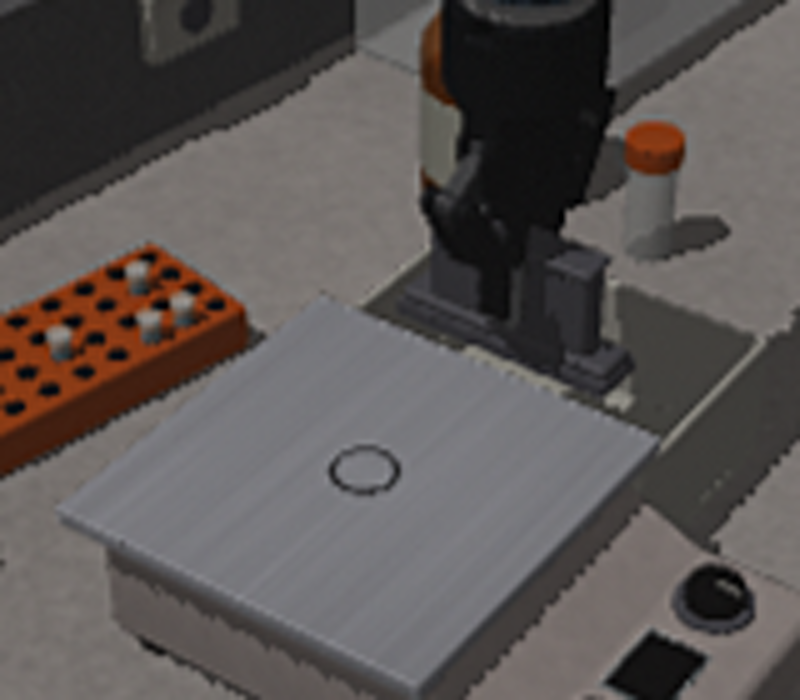

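View pics/t4c.png

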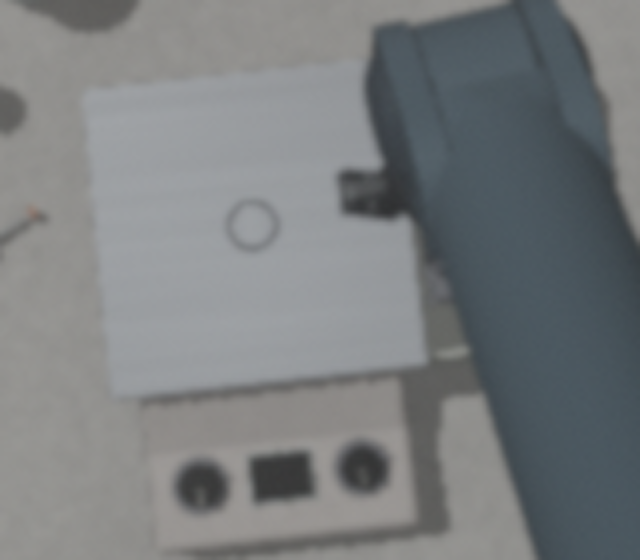

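Request:
move_arm:
  deltas:
    - [0,-0.03,0,0,1]
    - [0,-0.03,0,0,1]
    - [-0.05,0,0.018,0,1]
    - [-0.05,0,0.018,0,1]
    - [-0.05,0,0.018,0,1]
    - [-0.05,0,0.018,0,1]
    - [-0.05,0,0.018,0,1]
    - [0,0,0,0,1]

```text
time: 11.7
tool_pos: [0.5036, -0.3275, 0.1761]
eef_rot: [-0.456, 0.467, 0.538, -0.534]
contact_force: [0.4, -0.3, -1.6]
width: 0.0177
```

```bash
python3 go.py .5 -.33 .0225 1.708;python3 - <<'E'
from h import *
for n in ('side','top'): cv2.imwrite(f'pics/{n}5.png',r.grab_frame(n)[:,:,::-1])
crop(0,'pics/side5.png','pics/s5c.png',270,120,160,120,5)
crop(0,'pics/top5.png','pics/t5c.png',320,130,180,140,4)
E
```

```text
t 11.70 pos [ 0.5036 -0.3275  0.1761] yaw 1.719 down [ 0.015 -0.005 -1.   ] d [-0.0009  0.1536  0.006 ] turn 0.011 F [ 0.4 -0.3 -1.6] w 0.0177 q7 1.99
```

View pics/s5c.png

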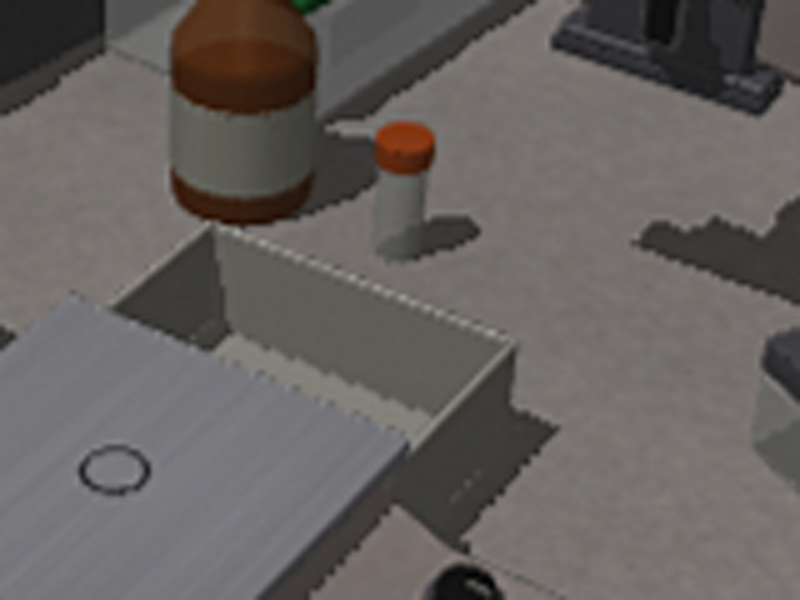

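View pics/t5c.png

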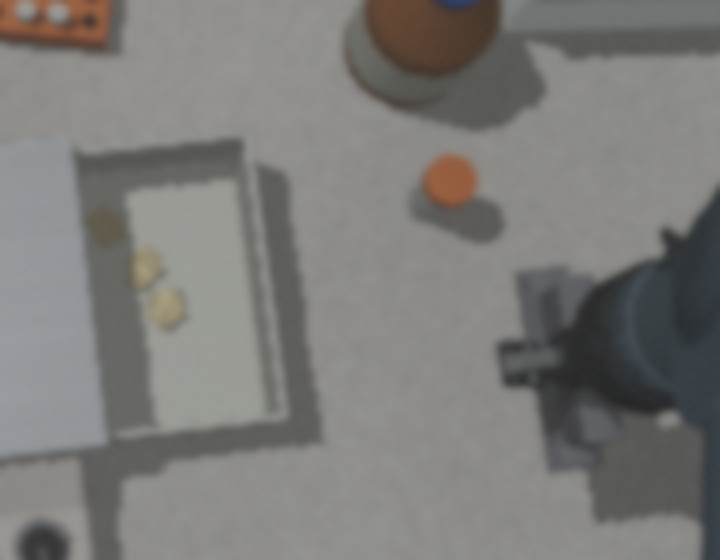

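Request:
move_arm:
  deltas:
    - [0,0.05,0,0,1]
    - [0,0.05,0,0,1]
    - [0,0.035,0,0,1]
    - [0,0.01,0,0,1]
    - [0,0,0,0,1]

```text
time: 12.42
tool_pos: [0.5173, -0.3086, 0.0319]
eef_rot: [-0.448, 0.461, 0.548, -0.535]
contact_force: [0.2, 0.1, -0.8]
width: 0.0178
```

```bash
python3 go.py .5 -.33 .0212
```

```text
t 12.43 pos [ 0.5173 -0.3086  0.0319] yaw 1.746 down [ 0.025  0.002 -1.   ] d [-0.018   0.0103  0.021 ] F [ 0.2  0.1 -0.8] w 0.0178 q7 1.87
```

```bash
python3 - <<'E'
from h import *
print(bp('top',432,174.5,.078), bp('side',350.5,147,.078))
E
```

```text
[ 0.63680604 -0.28367296  0.078     ] [ 0.6391217  -0.28205154  0.078     ]
```

Request:
move_arm:
  deltas:
    - [0,0.007,0,0,1]
    - [0,0.003,0,0,1]
    - [0,0,0,0,1]

```text
time: 12.8
tool_pos: [0.521, -0.3092, 0.0256]
eef_rot: [-0.445, 0.463, 0.549, -0.535]
contact_force: [0.1, 0.3, -0.9]
width: 0.0176
```

```bash
python3 go.py .5 -.33 .0212
```

```text
t 12.80 pos [ 0.521  -0.3092  0.0256] yaw 1.747 down [ 0.032 -0.002 -0.999] d [-0.0168  0.0038  0.0245] F [ 0.1  0.3 -0.9] w 0.0176 q7 1.87
```

Request:
move_arm:
  deltas:
    - [0,0.004,0.003,0,1]
    - [0,0.001,0,0,1]
    - [0,0,0,0,1]

```text
time: 13.18
tool_pos: [0.5193, -0.3104, 0.0223]
eef_rot: [-0.444, 0.464, 0.549, -0.535]
contact_force: [0.4, 1.5, -0.2]
width: 0.0176
```

```bash
python3 go.py .5 -.33 .0212
```

```text
t 13.18 pos [ 0.5193 -0.3104  0.0223] yaw 1.746 down [ 0.034 -0.003 -0.999] d [-0.0159  0.0005  0.0225] F [ 0.4  1.5 -0.2] w 0.0176 q7 1.87
```

Request:
move_arm:
  deltas:
    - [0,0,0,0,0]
    - [0,0,0,0,0]
    - [0,0,0,0,0]
    - [0,0,0,0,0]
    - [0,-0.05,0,0,0]
    - [0,-0.05,0,0,0]
    - [0,-0.05,0,0,0]
    - [0,-0.05,0,0,0]
    - [0,-0.05,0,0,0]
    - [0,0,0,0,0]

```text
time: 14.42
tool_pos: [0.5099, -0.31, 0.2782]
eef_rot: [-0.445, 0.463, 0.548, -0.535]
contact_force: [0.4, -0.3, -0.2]
width: 0.0855
```

```bash
python3 go.py .5 -.33 .0212;python3 - <<'E'
from h import *
for n in ('side','top'): cv2.imwrite(f'pics/{n}6.png',r.grab_frame(n)[:,:,::-1])
crop(0,'pics/side6.png','pics/s6c.png',300,90,160,130,5)
crop(0,'pics/side6.png','pics/s6p.png',110,240,100,130,6)
E
```

```text
t 14.43 pos [ 0.5099 -0.31    0.2782] yaw 1.746 down [ 0.032 -0.003 -0.999] d [-0.0158  0.2566  0.0211] F [ 0.4 -0.3 -0.2] w 0.0855 q7 2.05
```

View pics/s6c.png

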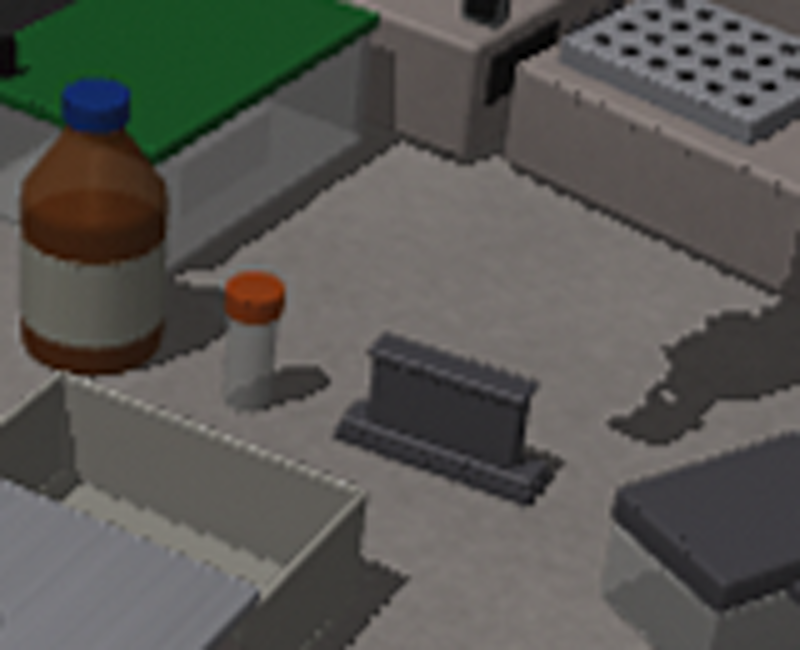

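View pics/s6p.png

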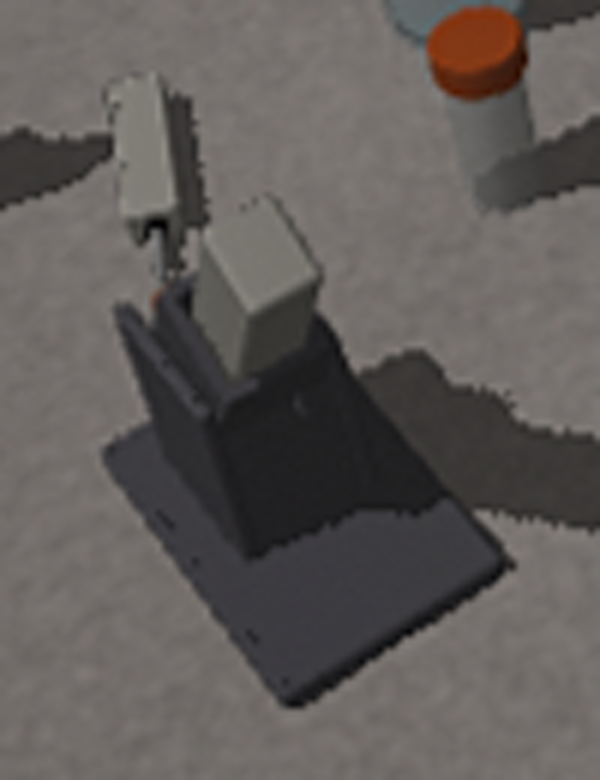

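```bash
cat > hold.py <<'E'
from fit import *
a=.5236
def model(x):
    B=[(.065,.04,.01),(.065,-.04,.01),(-.065,-.04,.01),(-.065,.04,.01)]
    ex=np.array([np.cos(a),0,np.sin(a)]);ey=np.array([0,1,0]);C=np.array([x[3],0,x[4]])
    K=[C+i*.015*ex+j*.012*ey for i,j in((1,1),(-1,1),(-1,-1),(1,-1))]
    u=np.array([-np.sin(a),0,np.cos(a)])
    K+= [k-.07*u for k in K]+[C,C-.04*u,C-.17*u]
    return pose2(x,B+K)
E
python3 - <<'E'
from hold import *
t=up([(180,315),(325,335),(283,560),(140,545)],130,110,5)
s=up([(103,455),(290,692),(511,553)],110,240,6)
k=up([(203,233),(245,315),(322,270),(262,197)],110,240,6)
ob=[('top',i,t[i]) for i in range(4)]+[('side',0,s[0]),('side',3,s[1]),('side',2,s[2])]+[('side',4+i,k[i]) for i in range(4)]
for o in (ob,ob[4:]):
    x,res=fit(model,[.55,.42,0,-.06,.2],o); print(x.round(4)); print(res.round(1).tolist())
    print(np.round(model(x)[-3:],4))
np.save('hx.npy',x)
for n,s_ in(('top',4),('side',4)):
    im=cv2.imread(f'pics/{n}6.png'); P=pj(n,model(x))
    x0,y0=(120,110) if n=='top' else (90,220)
    im=cv2.resize(im[y0:y0+150,x0:x0+150],None,fx=4,fy=4,interpolation=cv2.INTER_CUBIC)
    Q=((P-[x0,y0]+.5)*4).astype(int)
    for L,c in (([0,1,2,3],(0,255,0)),([4,5,6,7],(0,0,255)),([8,9,10,11],(255,0,0))):
        cv2.polylines(im,[Q[L]],True,c,1)
    for q in Q[-3:]: cv2.circle(im,tuple(map(int,q)),3,(255,0,255),-1)
    cv2.imwrite(f'pics/ov_{n}.png',im)
E
```

```text
[ 0.5745  0.4013 -0.1034 -0.0215  0.1477]
[[-1.0, -0.8], [-1.4, -1.3], [-1.2, 0.4], [-1.7, -0.3], [0.9, -2.0], [1.0, 0.3], [1.4, -0.5], [-1.5, -0.1], [0.2, 0.2], [-0.3, 0.8], [1.1, -0.8]]
[[5.531e-01 4.035e-01 1.477e-01]
 [5.730e-01 4.014e-01 1.131e-01]
 [6.376e-01 3.947e-01 5.000e-04]]
[ 0.5751  0.4037 -0.0912 -0.0288  0.1553]
[[-0.6, -1.0], [0.2, 0.9], [0.5, -0.2], [-1.7, -0.1], [0.2, 0.3], [-0.2, 0.7], [0.9, -0.9]]
[[0.5463 0.4064 0.1553]
 [0.5663 0.4045 0.1206]
 [0.631  0.3986 0.008 ]]
```

View pics/ov_top.png

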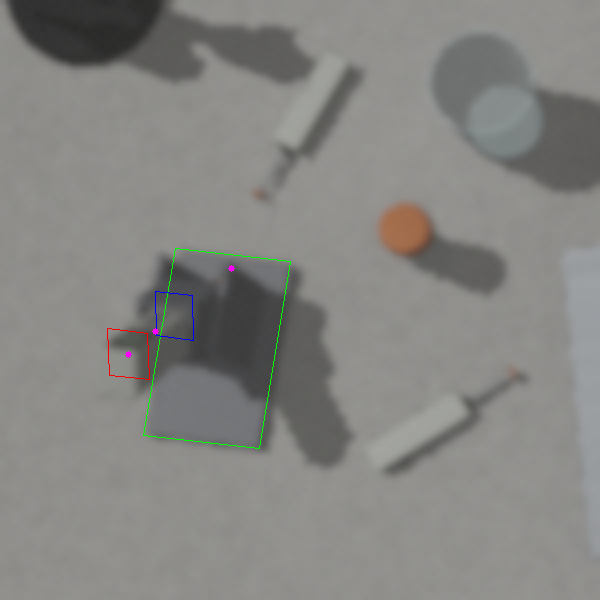

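View pics/ov_side.png

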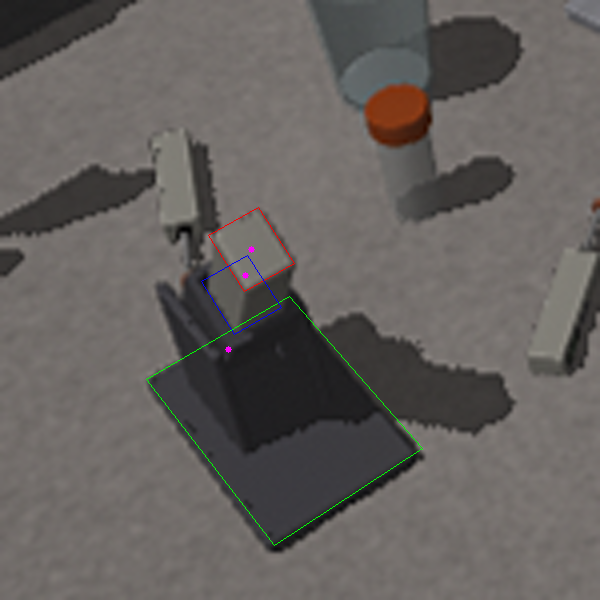

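```bash
python3 - <<'E'
from hold import *
im=cv2.imread('pics/top6.png')[170:225,130:190]
im=cv2.convertScaleAbs(im,alpha=1.6,beta=-30)
cv2.imwrite('pics/tp.png',cv2.resize(im,None,fx=10,fy=10,interpolation=cv2.INTER_CUBIC))
E
```

```text
(no output)
```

View pics/tp.png

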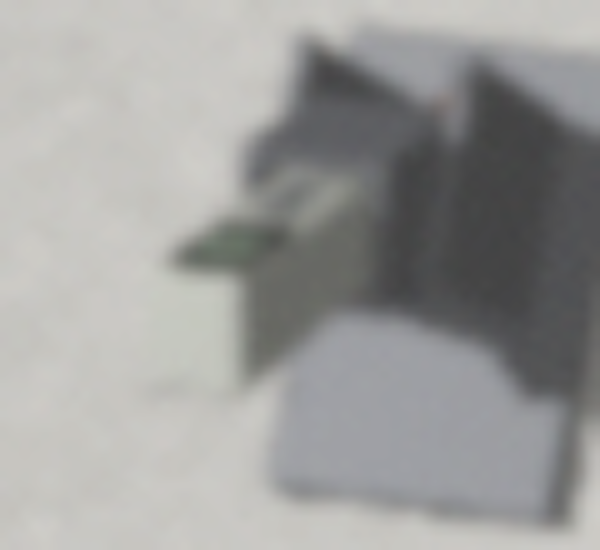

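```bash
python3 - <<'E'
from hold import *
t=up([(180,315),(325,335),(283,560),(140,545)],130,110,5)
tc=up([(165,262),(150,385),(242,388),(245,270)],130,170,10)
s=up([(103,455),(290,692),(511,553)],110,240,6)
k=up([(203,233),(245,315),(322,270),(262,197)],110,240,6)
ob=[('top',i,t[i]) for i in range(4)]+[('top',4+i,tc[i]) for i in range(4)]+[('side',0,s[0]),('side',3,s[1]),('side',2,s[2])]+[('side',4+i,k[i]) for i in range(4)]
# with top pixel offset nuisance
def f(x):
    P=model(x[:5]); return np.concatenate([pj(c,P[i])-np.array(uv)+(np.array([x[5],x[6]]) if c=='top' else 0) for c,i,uv in ob])
sol=least_squares(f,[.57,.4,-.1,-.06,.17,0,0],loss='soft_l1'); x=sol.x
print(x.round(4)); print(f(x).reshape(-1,2).round(1).tolist()); print('cap,grip,foot',np.round(model(x)[-3:],4)); np.save('hx.npy',x)
f2=up([(443,105)],130,170,10)[0]; print('foot px',f2, pj('top',model(x)[-1])+x[5:7], bp('top',*(np.array(f2)-x[5:7]),.02))
E
```

```text
Traceback (most recent call last):
  File "h.py", line 10, in pj
    c=cam(n); q=rot(c['rotation']).inv().apply(np.asarray(p,float)-c['eye'])
  File "h.py", line 5, in cam
    def cam(n): return r.camera_info(n)
                       ~~~~~~~~~~~~~^^^
ValueError: time passes only in moves, steps and waits
```

```bash
python3 - <<'E'
import re
s=open('h.py').read()
s=s.replace("def cam(n): return r.camera_info(n)","""CAM={'side': {'fx': 473.516355321488, 'fy': 473.516355321488, 'cx': 317.73798497176386, 'cy': 204.8161791456639, 'eye': np.array([-0.03757777,  0.6425127 ,  0.79314044]), 'rotation': np.array([-0.32266667, -0.14502521,  0.40457986,  0.84330839])},
'top': {'fx': 444.8533323685338, 'fy': 444.8533323685338, 'cx': 321.2255387710923, 'cy': 202.69064758030026, 'eye': np.array([ 0.38134254, -0.0092456 ,  1.20408812]), 'rotation': np.array([ 0.71321045,  0.05700554, -0.05206684, -0.6966852 ])}}
def cam(n): return CAM[n]""")
open('h.py','w').write(s)
E
cat > hfit.py <<'E'
from hold import *
t=up([(180,315),(325,335),(283,560),(140,545)],130,110,5)
tc=up([(165,262),(150,385),(242,388),(245,270)],130,170,10)
s=up([(103,455),(290,692),(511,553)],110,240,6)
k=up([(203,233),(245,315),(322,270),(262,197)],110,240,6)
ob=[('top',i,t[i]) for i in range(4)]+[('top',4+i,tc[i]) for i in range(4)]+[('side',0,s[0]),('side',3,s[1]),('side',2,s[2])]+[('side',4+i,k[i]) for i in range(4)]
def f(x):
    P=model(x[:5]); return np.concatenate([pj(c,P[i])-np.array(uv)+(np.array([x[5],x[6]]) if c=='top' else 0) for c,i,uv in ob])
sol=least_squares(f,[.57,.4,-.1,-.06,.17,0,0],loss='soft_l1'); x=sol.x
print(x.round(4)); print(f(x).reshape(-1,2).round(1).tolist()); print('cap,grip,foot',np.round(model(x)[-3:],4)); np.save('hx.npy',x)
f2=up([(443,105)],130,170,10)[0]; print('foot px',f2, pj('top',model(x)[-1])+x[5:7], bp('top',*(np.array(f2)-x[5:7]),.02))
E
python3 hfit.py
```

```text
[ 0.5744  0.4055 -0.1024 -0.0394  0.1675  2.3923  0.413 ]
[[-0.2, -0.4], [-0.6, -0.9], [-0.3, 0.8], [-0.8, 0.2], [-0.9, -0.0], [1.0, -0.6], [1.8, 0.4], [1.1, 0.4], [-0.9, -0.7], [-0.8, 1.8], [-0.2, 0.9], [-1.2, -0.7], [0.8, 0.0], [0.7, 0.4], [1.7, -1.6]]
cap,grip,foot [[0.5352 0.4095 0.1675]
 [0.5551 0.4074 0.1329]
 [0.6197 0.4008 0.0203]]
foot px (173.85, 180.05) [177.23594873 180.06074873] [0.61960337 0.41012798 0.02      ]
```

Request:
move_arm:
  deltas:
    - [0.058,0,-0.014,0,0]
    - [0.058,0,-0.014,0,0]
    - [0.058,0,-0.014,0,0]
    - [0.058,0,-0.014,0,0]
    - [0.058,0,-0.014,0,0]
    - [0.058,0,-0.014,0,0]
    - [0.058,0,-0.014,0,0]
    - [0.058,0,-0.014,0,0]
    - [0.058,0,-0.014,0,0]
    - [0.058,0,-0.014,0,0]
    - [0.058,0,-0.014,0,0]
    - [0.058,0,-0.014,0,0]

```text
time: 16.02
tool_pos: [0.5451, 0.4104, 0.2456]
eef_rot: [0.463, -0.456, -0.532, 0.543]
contact_force: [0.8, -0.2, 0.7]
width: 0.0855
```

```bash
python3 go.py .555 .407 .2 1.468
```

```text
t 16.02 pos [0.5451 0.4104 0.2456] yaw 1.727 down [-0.018 -0.006 -1.   ] d [-0.0048  0.0455 -0.0101] turn 0.259 F [ 0.8 -0.2  0.7] w 0.0855 q7 0.7
```

Request:
move_arm:
  deltas:
    - [0,0,0,0.13,0]
    - [0,0,0,0.13,0]
    - [0,0,0,0,0]
    - [0,0,0,0,0]

```text
time: 16.52
tool_pos: [0.5359, 0.4164, 0.2335]
eef_rot: [0.528, -0.517, -0.464, 0.488]
contact_force: [-0.7, -0.9, 0.6]
width: 0.0853
```

```bash
python3 go.py .555 .407 .2 1.468
```

```text
t 16.52 pos [0.5359 0.4164 0.2335] yaw 1.478 down [-0.036 -0.012 -0.999] d [-0.007   0.0329 -0.021 ] turn 0.01 F [-0.7 -0.9  0.6] w 0.0853 q7 0.46
```

Request:
move_arm:
  deltas:
    - [-0.004,0.014,-0.01,0.01,0]
    - [-0.003,0.014,-0.01,0,0]
    - [0,0,0,0,0]
    - [0,0,0,0,0]

```text
time: 17.02
tool_pos: [0.5568, 0.4031, 0.2009]
eef_rot: [0.531, -0.521, -0.459, 0.486]
contact_force: [-0.4, -0.0, 0.1]
width: 0.0854
```

```bash
python3 go.py .555 .407 .114 1.468; python3 - <<'E'
from h import *
for n in ('side','top'): cv2.imwrite(f'pics/{n}7.png',r.grab_frame(n)[:,:,::-1])
crop(0,'pics/side7.png','pics/s7c.png',80,170,160,190,4)
crop(0,'pics/top7.png','pics/t7c.png',110,120,130,120,5)
E
```

```text
t 17.02 pos [0.5568 0.4031 0.2009] yaw 1.465 down [-0.038 -0.015 -0.999] d [ 0.0053  0.0868 -0.001 ] turn -0.003 F [-0.4 -0.   0.1] w 0.0854 q7 0.47
```

View pics/s7c.png

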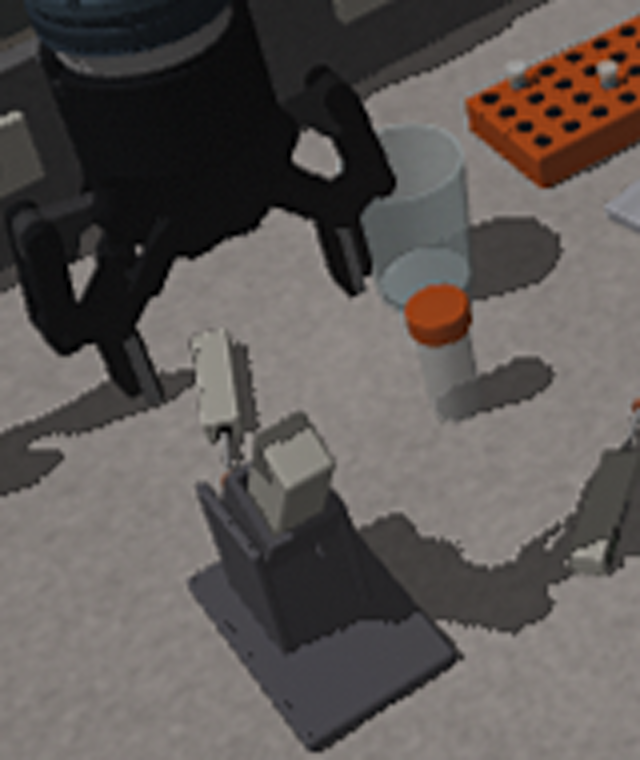

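View pics/t7c.png

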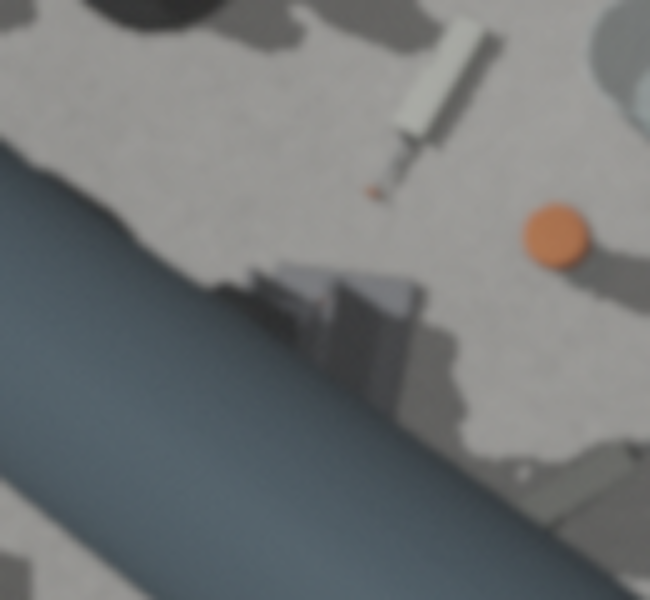

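Request:
move_arm:
  deltas:
    - [0.003,0.025,0,0,0]
    - [0.002,0.025,0,0,0]
    - [0,0,0,0,0]
    - [0,0,0,0,0]

```text
time: 17.62
tool_pos: [0.554, 0.409, 0.1483]
eef_rot: [0.53, -0.52, -0.46, 0.487]
contact_force: [-0.3, 0.0, -0.3]
width: 0.0848
```

```bash
python3 go.py .555 .407 .114 1.468
```

```text
t 17.62 pos [0.554  0.409  0.1483] yaw 1.468 down [-0.037 -0.014 -0.999] d [-0.0013  0.0343 -0.0024] turn -0.0 F [-0.3  0.  -0.3] w 0.0848 q7 0.44
```

Request:
move_arm:
  deltas:
    - [-0.001,0.018,-0.001,0,0]
    - [0,0.016,-0.001,0,0]
    - [0,0,0,0,0]
    - [0,0,0,0,0]

```text
time: 18.12
tool_pos: [0.5553, 0.4075, 0.1128]
eef_rot: [0.53, -0.52, -0.461, 0.486]
contact_force: [-0.5, 0.3, -0.4]
width: 0.0852
```

```bash
python3 go.py .555 .407 .114 1.468; python3 - <<'E'
from h import *
for n in ('side',): cv2.imwrite(f'pics/{n}8.png',r.grab_frame(n)[:,:,::-1])
crop(0,'pics/side8.png','pics/s8c.png',90,220,120,140,5)
E
```

```text
t 18.12 pos [0.5553 0.4075 0.1128] yaw 1.468 down [-0.036 -0.013 -0.999] d [-0.0006 -0.0012  0.0002] turn -0.0 F [-0.5  0.3 -0.4] w 0.0852 q7 0.42
```

View pics/s8c.png

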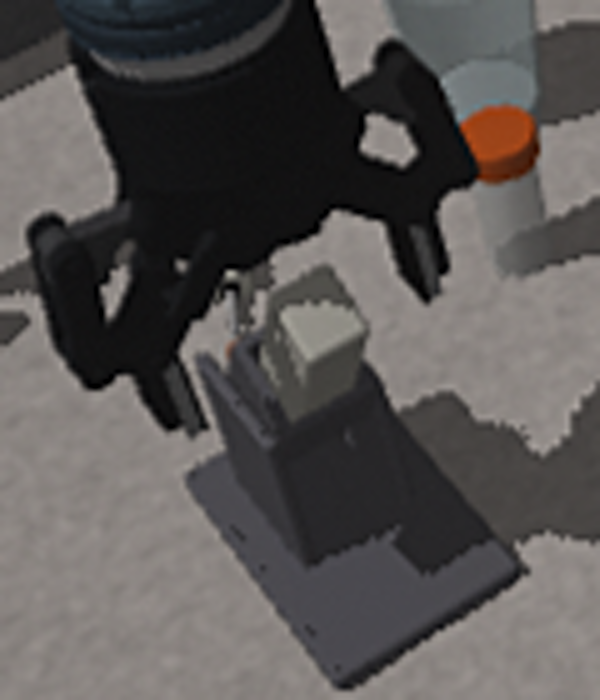

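Request:
move_arm:
  deltas:
    - [0,-0.004,0,0,0]
    - [0,0,0,0,1]
    - [0,0,0,0,1]
    - [0,0,0,0,1]
    - [0,0,0,0,1]
    - [0,0,0,0,1]

```text
time: 18.92
tool_pos: [0.5562, 0.4084, 0.119]
eef_rot: [0.53, -0.52, -0.462, 0.485]
contact_force: [0.3, -0.0, 0.6]
width: 0.0232
```

```bash
python3 go.py .555 .407 .114 1.468; python3 - <<'E'
from h import *
for n in ('side',): cv2.imwrite(f'pics/{n}9.png',r.grab_frame(n)[:,:,::-1])
crop(0,'pics/side9.png','pics/s9c.png',90,220,120,140,5)
E
```

```text
t 18.93 pos [0.5562 0.4084 0.119 ] yaw 1.467 down [-0.033 -0.011 -0.999] d [-0.0014  0.0051  0.0009] turn -0.001 F [ 0.3 -0.   0.6] w 0.0232 q7 0.42
```

View pics/s9c.png

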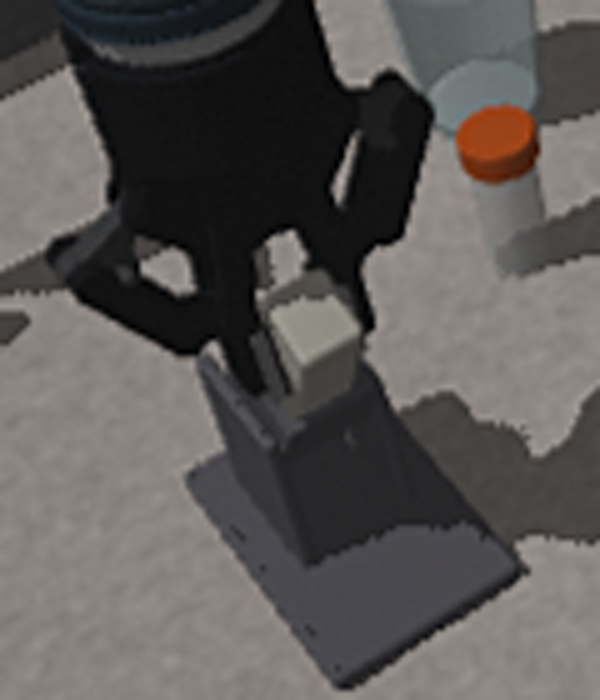

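Request:
move_arm:
  deltas:
    - [0,-0.0085,0.0053,0,1]
    - [0,-0.0085,0.0053,0,1]
    - [0,-0.0085,0.0053,0,1]
    - [0,0,0,0,1]

```text
time: 19.48
tool_pos: [0.5404, 0.4102, 0.1467]
eef_rot: [0.53, -0.52, -0.462, 0.485]
contact_force: [0.2, 0.2, -0.9]
width: 0.023
```

```bash
python3 go.py .5164 .4125 .1883 1.467
```

```text
t 19.48 pos [0.5404 0.4102 0.1467] yaw 1.468 down [-0.033 -0.012 -0.999] d [-0.0008 -0.0408  0.0254] turn 0.001 F [ 0.2  0.2 -0.9] w 0.023 q7 0.42
```

Request:
move_arm:
  deltas:
    - [0,-0.008,0.005,0,1]
    - [0,-0.008,0.005,0,1]
    - [0,-0.008,0.005,0,1]
    - [0,-0.008,0.005,0,1]
    - [0,-0.008,0.005,0,1]
    - [0,0,0,0,1]

```text
time: 20.23
tool_pos: [0.5136, 0.414, 0.1905]
eef_rot: [0.53, -0.52, -0.462, 0.486]
contact_force: [0.6, 0.3, -1.7]
width: 0.0233
```

```bash
python3 go.py .5164 .4125 .1883 1.467; python3 - <<'E'
from h import *
for n in ('side',): cv2.imwrite(f'pics/{n}10.png',r.grab_frame(n)[:,:,::-1])
crop(0,'pics/side10.png','pics/s10c.png',70,190,140,160,5)
E
```

```text
t 20.23 pos [0.5136 0.414  0.1905] yaw 1.469 down [-0.034 -0.012 -0.999] d [-0.0012  0.0021 -0.003 ] turn 0.002 F [ 0.6  0.3 -1.7] w 0.0233 q7 0.41
```

View pics/s10c.png

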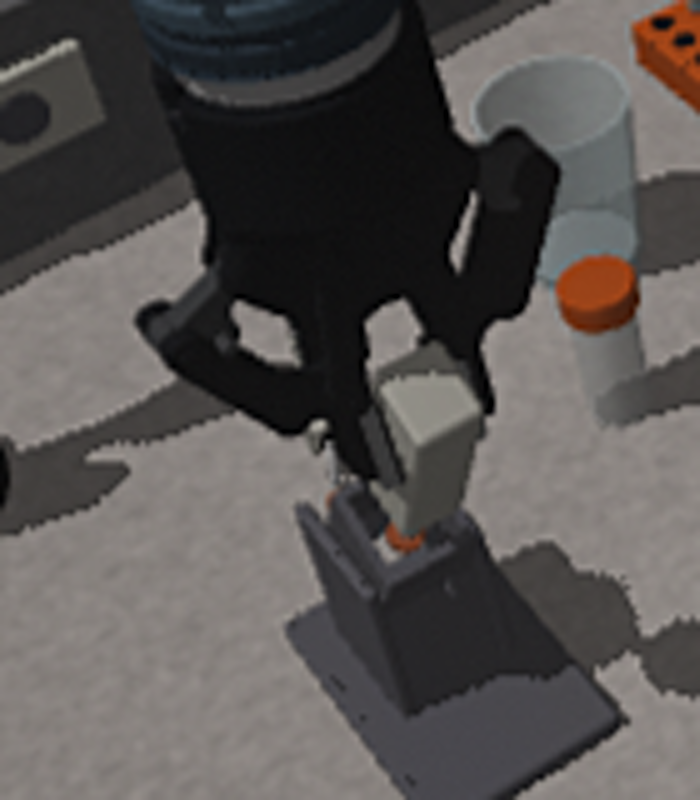

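Request:
move_arm:
  deltas:
    - [0,-0.001,-0.008,0,1]
    - [0,-0.001,-0.008,0,1]
    - [0,-0.001,-0.008,0,1]
    - [0,-0.001,-0.008,0,1]
    - [0,0,0,0,1]

```text
time: 20.9
tool_pos: [0.5425, 0.41, 0.1891]
eef_rot: [0.532, -0.517, -0.458, 0.49]
contact_force: [-1.1, 0.2, -2.6]
width: 0.0235
```

```bash
python3 go.py .581 .407 .2005 1.467; python3 - <<'E'
from h import *
for n in ('side',): cv2.imwrite(f'pics/{n}11.png',r.grab_frame(n)[:,:,::-1])
crop(0,'pics/side11.png','pics/s11c.png',70,190,140,160,5)
E
```

```text
t 20.90 pos [0.5425 0.41   0.1891] yaw 1.470 down [-0.048 -0.015 -0.999] d [ 0.0007 -0.0131 -0.038 ] turn 0.003 F [-1.1  0.2 -2.6] w 0.0235 q7 0.45
```

View pics/s11c.png

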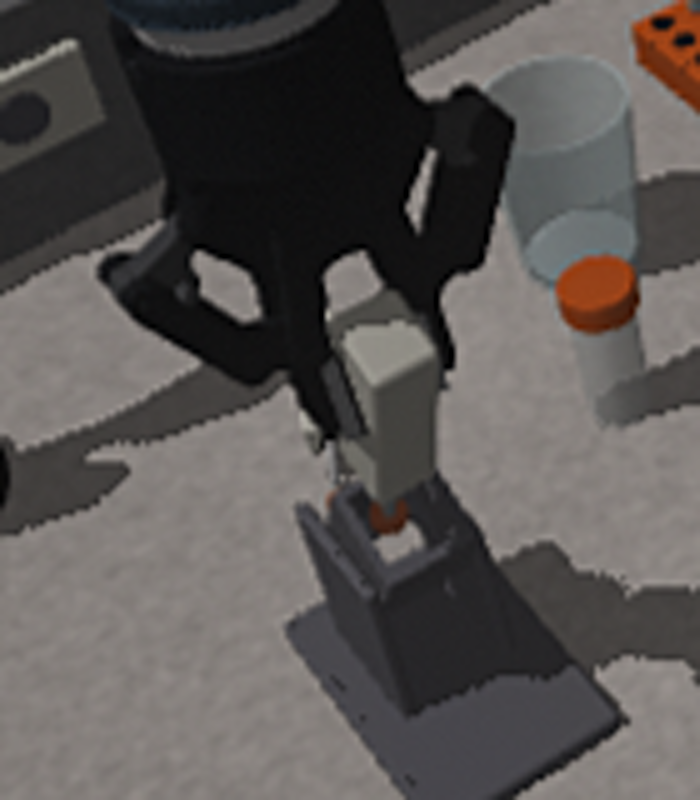

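Request:
move_arm:
  deltas:
    - [0,-0.003,-0.008,0,1]
    - [0,-0.003,-0.008,0,1]
    - [0,-0.003,-0.008,0,1]
    - [0,-0.002,-0.008,0,1]
    - [0,0,0,0,1]

```text
time: 21.58
tool_pos: [0.5726, 0.4071, 0.1972]
eef_rot: [0.532, -0.515, -0.456, 0.494]
contact_force: [-3.2, 0.8, -1.9]
width: 0.0228
```

```bash
python3 go.py .581 .407 .2005 1.467; python3 - <<'E'
from h import *
for n in ('side',): cv2.imwrite(f'pics/{n}12.png',r.grab_frame(n)[:,:,::-1])
crop(0,'pics/side12.png','pics/s12c.png',70,170,140,160,5)
E
```

```text
t 21.57 pos [0.5726 0.4071 0.1972] yaw 1.474 down [-0.056 -0.018 -0.998] d [ 0.0007 -0.0037 -0.0082] turn 0.007 F [-3.2  0.8 -1.9] w 0.0228 q7 0.49
```

View pics/s12c.png

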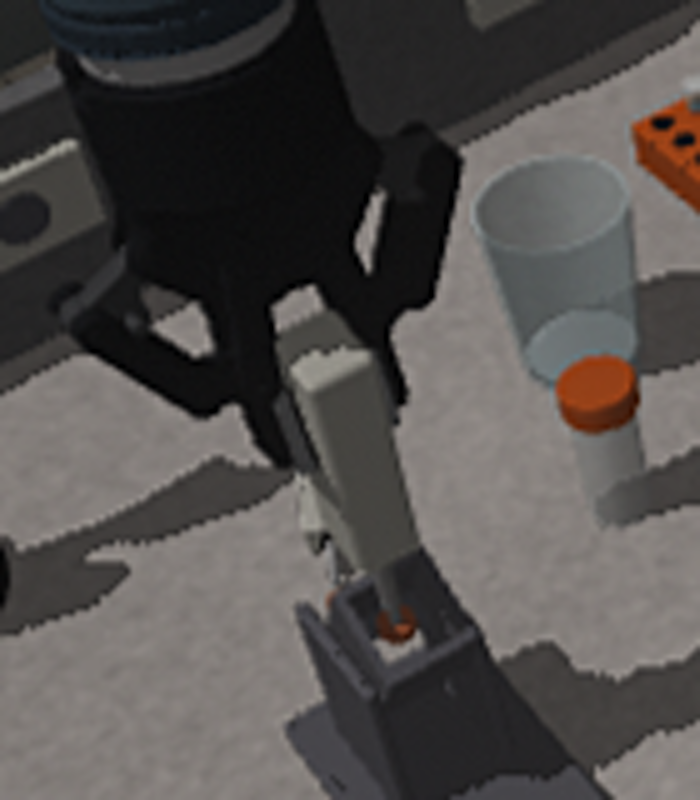

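```bash
cat > tilt.py <<'E'
from h import *
from scipy.optimize import least_squares
# fit axis dir (2 params) given grip pt and seen foot px (side, +opt top) ; L = grip->foot-face
def tilt(u,v,L=.136,cam_='side',back=.019):
    o=r.observe();M=rot(o['eef_rot']).as_matrix();g=o['tool_pos']-back*M[:,1]
    hx=np.array([M[1,0],-M[0,0],0]);hx/=np.linalg.norm(hx); hy=np.array([-hx[1],hx[0],0])
    def P(a): # a[0]: lean toward -hx, a[1]: lean toward +hy
        d=np.array([0,0,1.])-np.tan(a[0])*hx+np.tan(a[1])*hy; return g-L*d/np.linalg.norm(d)
    s=least_squares(lambda a:pj(cam_,P(a))-[u,v],[.2,0]); 
    print('grip',g.round(4),'lean',s.x.round(3),'foot',P(s.x).round(4),'res',np.round(s.fun,1))
    return P(s.x)
E
python3 -c "
from tilt import *
tilt(149.3,294.9)"
```

```text
grip [0.5735 0.4074 0.2162] lean [0.124 0.029] foot [0.5899 0.4018 0.0813] res [-0. -0.]
```

Request:
move_arm:
  deltas:
    - [0,-0.001,-0.007,0,1]
    - [0,-0.001,-0.007,0,1]
    - [0,0,0,0,1]

```text
time: 22.0
tool_pos: [0.5858, 0.406, 0.1986]
eef_rot: [0.532, -0.515, -0.456, 0.494]
contact_force: [-3.4, -0.4, -2.2]
width: 0.0229
```

```bash
python3 go.py .581 .407 .2005 1.467; python3 - <<'E'
from h import *
for n in ('side',): cv2.imwrite(f'pics/{n}13.png',r.grab_frame(n)[:,:,::-1])
crop(0,'pics/side13.png','pics/s13c.png',70,170,120,140,5)
E
```

```text
t 22.00 pos [0.5858 0.406  0.1986] yaw 1.475 down [-0.056 -0.019 -0.998] d [ 0.0005 -0.0016  0.0049] turn 0.008 F [-3.4 -0.4 -2.2] w 0.0229 q7 0.51
```

View pics/s13c.png

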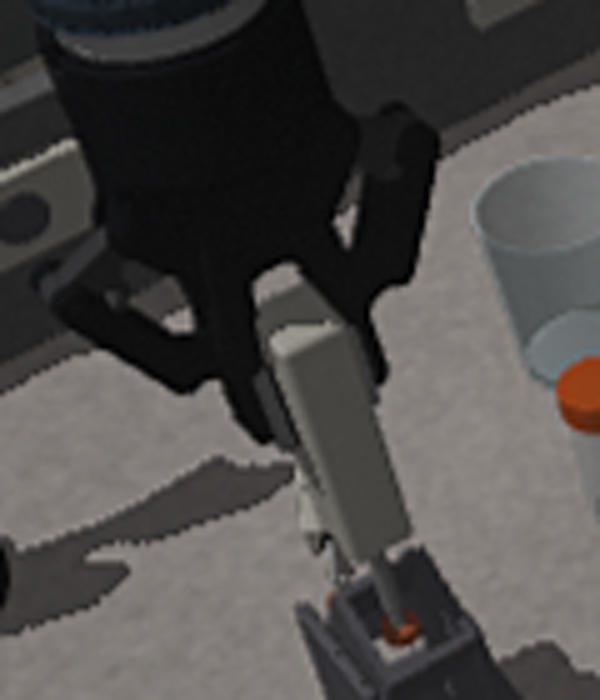

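```bash
python3 -c "
from tilt import *
tilt(150.1,295.5)
import numpy as np
# display vertical direction near handle vs axis image direction
g=np.array([.5868,.4064,.2176]); print(pj('side',g+[0,0,.03]),pj('side',g),pj('side',g-[0,0,.07]),pj('side',g-[0,0,.136]))"
```

```text
grip [0.5867 0.4064 0.2176] lean [0.006 0.033] foot [0.5872 0.4018 0.0817] res [ 0. -0.]
[127.50884203 232.76184974] [131.62336929 245.59608252] [140.52148809 273.35152577] [148.1147692 297.0368561]
```

Request:
move_arm:
  deltas:
    - [0,-0.01,0.001,0,1]
    - [0,-0.02,0,0,1]
    - [0,-0.02,0,0,1]
    - [0,-0.02,0,0,1]
    - [0,-0.01,0,0,1]
    - [0,0,0,0,1]
    - [0,0,0,0,1]

```text
time: 22.92
tool_pos: [0.5973, 0.4064, 0.291]
eef_rot: [0.53, -0.52, -0.461, 0.487]
contact_force: [0.2, 0.5, -1.0]
width: 0.0235
```

```bash
python3 go.py .581 .407 .2005 1.467; python3 - <<'E'
from h import *
for n in ('side','top'): cv2.imwrite(f'pics/{n}14.png',r.grab_frame(n)[:,:,::-1])
crop(0,'pics/side14.png','pics/s14c.png',60,130,120,150,5)
crop(0,'pics/top14.png','pics/t14c.png',100,110,150,120,5)
E
```

```text
t 22.93 pos [0.5973 0.4064 0.291 ] yaw 1.469 down [-0.037 -0.014 -0.999] d [0.0005 0.091  0.0131] turn 0.002 F [ 0.2  0.5 -1. ] w 0.0235 q7 0.54
```

View pics/s14c.png

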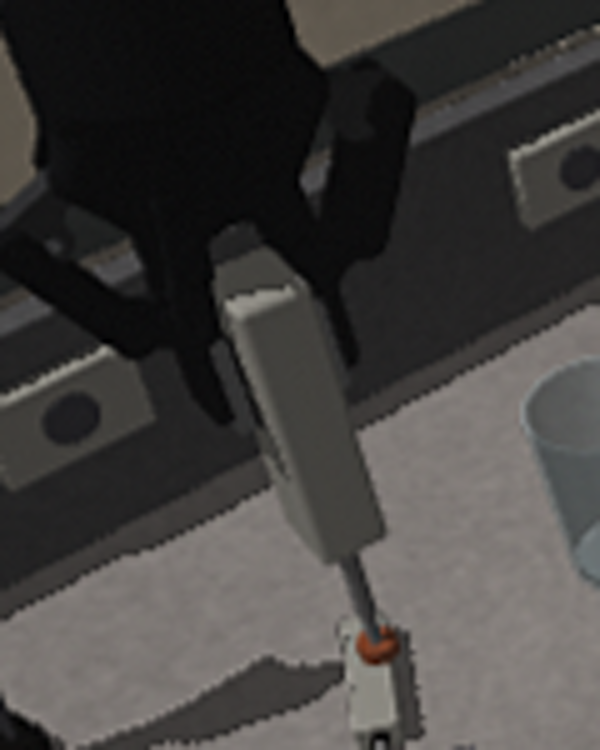

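View pics/t14c.png

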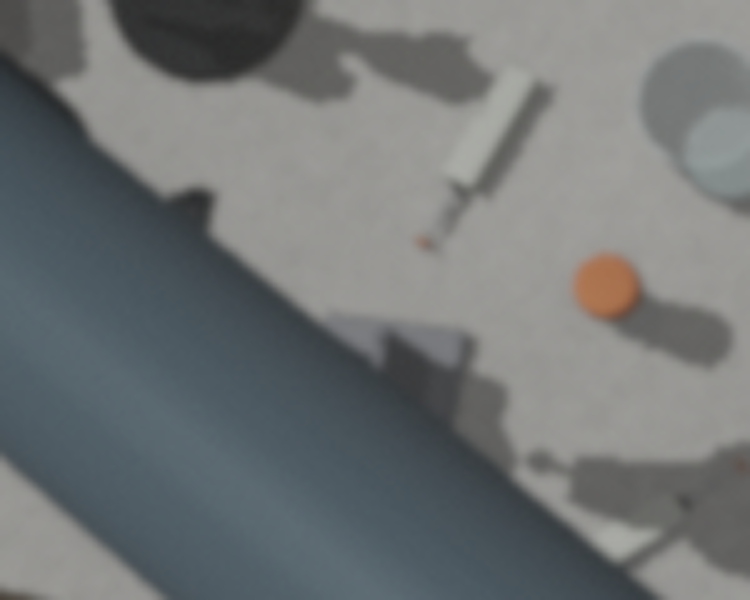

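```bash
python3 -c "
from tilt import *
tilt(135.3,259); tilt(135.3,259,L=.133)"
```

```text
grip [0.5977 0.4067 0.3095] lean [0.013 0.027] foot [0.5991 0.4028 0.1735] res [-0.  0.]
grip [0.5977 0.4067 0.3095] lean [-0.011  0.022] foot [0.596  0.404  0.1765] res [0. 0.]
```

Request:
move_arm:
  deltas:
    - [-0.015,0,0.001,0,1]
    - [-0.03,0,0.002,0,1]
    - [-0.04,0,0.002,0,1]
    - [-0.045,0,0.002,0,1]
    - [-0.045,0,0.002,0,1]
    - [-0.045,0,0.002,0,1]
    - [-0.045,0,0.002,0,1]
    - [-0.04,0,0.002,0,1]
    - [-0.03,0,0.001,0,1]
    - [-0.015,0,0,0,1]
    - [0,0,0,0,1]
    - [0,0,0,0,1]

```text
time: 24.52
tool_pos: [0.5362, 0.0378, 0.2901]
eef_rot: [0.532, -0.521, -0.452, 0.492]
contact_force: [0.8, -0.1, -0.9]
width: 0.0232
```

```bash
python3 go.py .545 .053 .24 1.467; python3 - <<'E'
from h import *
for n in ('side','top'): cv2.imwrite(f'pics/{n}15.png',r.grab_frame(n)[:,:,::-1])
crop(0,'pics/side15.png','pics/s15c.png',220,100,150,150,5)
crop(0,'pics/top15.png','pics/t15c.png',230,130,150,120,5)
E
```

```text
t 24.52 pos [0.5362 0.0378 0.2901] yaw 1.463 down [-0.053 -0.026 -0.998] d [ 0.0176  0.0491 -0.0096] turn -0.004 F [ 0.8 -0.1 -0.9] w 0.0232 q7 1.13
```

View pics/s15c.png

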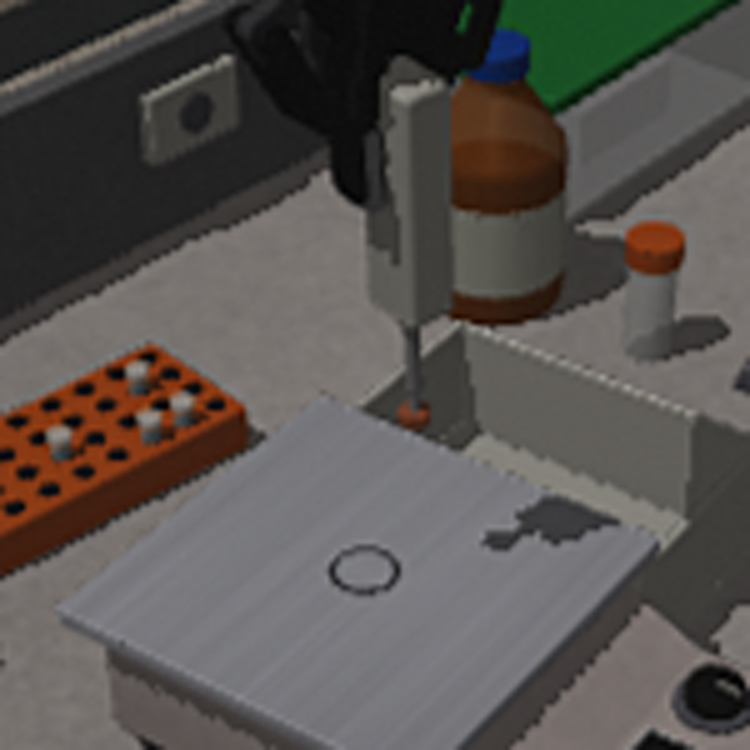

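View pics/t15c.png

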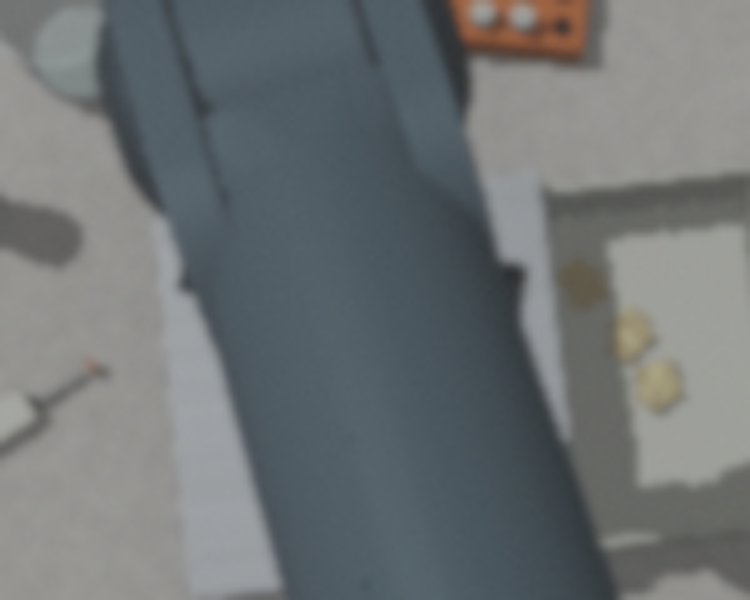

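```bash
python3 -c "
from tilt import *
tilt(302.5,182.7); tilt(302.5,182.7,L=.133); print('ring',bp('side',292.9,213.8,.09))"
```

```text
grip [0.5373 0.0386 0.3091] lean [-0.008  0.074] foot [0.5351 0.0287 0.1735] res [ 0. -0.]
grip [0.5373 0.0386 0.3091] lean [-0.031  0.056] foot [0.5324 0.0316 0.1764] res [-0. -0.]
ring [0.54669367 0.04915342 0.09      ]
```

Request:
move_arm:
  deltas:
    - [0.01,0,-0.006,0,1]
    - [0.01,0,-0.005,0,1]
    - [0.001,0.015,-0.001,0,1]
    - [0.001,0.015,-0.001,0,1]
    - [0,0.01,0,0,1]
    - [0,0,0,0,1]
    - [0,0,0,0,1]

```text
time: 25.5
tool_pos: [0.5495, 0.0625, 0.2444]
eef_rot: [0.531, -0.518, -0.453, 0.494]
contact_force: [0.8, 0.0, -1.2]
width: 0.0233
```

```bash
python3 go.py .549 .0567 .225 1.467; python3 - <<'E'
from h import *
for n in ('side',): cv2.imwrite(f'pics/{n}16.png',r.grab_frame(n)[:,:,::-1])
crop(0,'pics/side16.png','pics/s16c.png',240,100,100,130,6)
E
```

```text
t 25.50 pos [0.5495 0.0625 0.2444] yaw 1.470 down [-0.056 -0.025 -0.998] d [-0.0052  0.0195 -0.0012] turn 0.003 F [ 0.8  0.  -1.2] w 0.0233 q7 1.05
```

View pics/s16c.png

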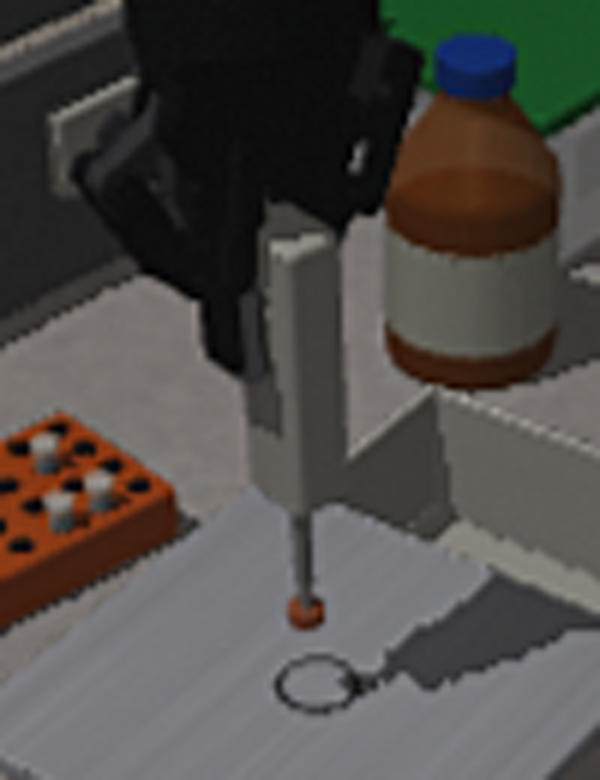

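```bash
python3 -c "
from tilt import *
tilt(290.7,202.2); tilt(290.7,202.2,L=.133)
print(pj('side',[.5467,.0492,.126]))"
```

```text
grip [0.5504 0.0629 0.2634] lean [-0.02   0.059] foot [0.5469 0.0551 0.1276] res [ 0. -0.]
grip [0.5504 0.0629 0.2634] lean [-0.042  0.043] foot [0.5443 0.0578 0.1306] res [ 0. -0.]
[292.61822131 201.58534158]
```

Request:
move_arm:
  deltas:
    - [-0.006,0.012,-0.001,0,1]
    - [0,0.01,-0.001,0,1]
    - [0,0.004,0,0,1]
    - [0,0,0,0,1]
    - [0,0,0,0,1]

```text
time: 26.18
tool_pos: [0.5498, 0.0544, 0.2173]
eef_rot: [0.531, -0.519, -0.453, 0.494]
contact_force: [-0.6, -1.2, -0.2]
width: 0.023
```

```bash
python3 go.py .549 .0567 .225 1.467; python3 - <<'E'
from h import *
for n in ('side',): cv2.imwrite(f'pics/{n}17.png',r.grab_frame(n)[:,:,::-1])
crop(0,'pics/side17.png','pics/s17c.png',255,140,75,85,9)
E
```

```text
t 26.18 pos [0.5498 0.0544 0.2173] yaw 1.469 down [-0.054 -0.025 -0.998] d [ 0.002  -0.0077  0.0015] turn 0.002 F [-0.6 -1.2 -0.2] w 0.023 q7 1.04
```

View pics/s17c.png

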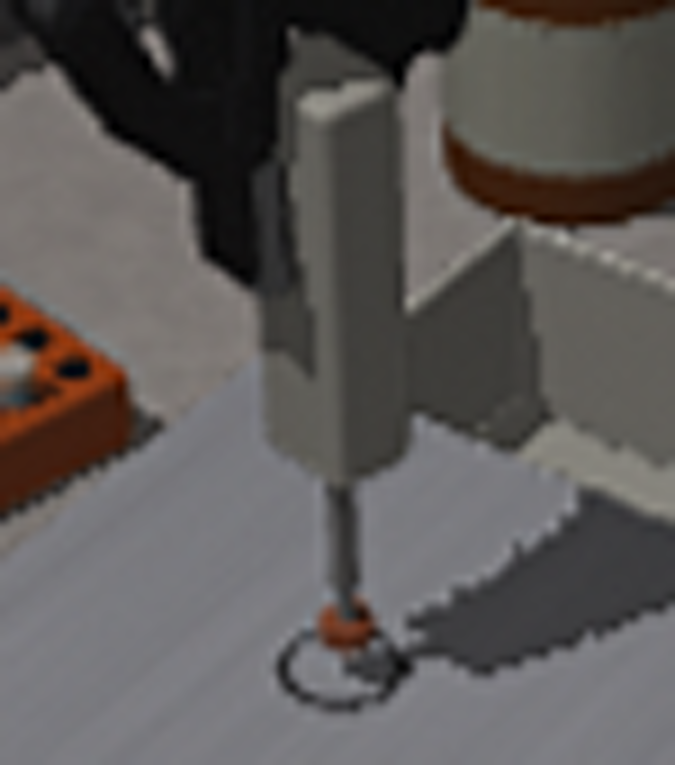

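Request:
move_arm:
  deltas:
    - [0,0.004,0,0,1]
    - [0,0.003,0,0,1]
    - [0,0,0,0,1]

```text
time: 26.6
tool_pos: [0.5498, 0.0545, 0.2104]
eef_rot: [0.531, -0.519, -0.453, 0.493]
contact_force: [-0.6, -0.3, -0.9]
width: 0.0233
```

```bash
python3 go.py .549 .0567 .2025 1.467
```

```text
t 26.60 pos [0.5498 0.0545 0.2104] yaw 1.469 down [-0.053 -0.025 -0.998] d [0.0023 0.0079 0.0006] turn 0.002 F [-0.6 -0.3 -0.9] w 0.0233 q7 1.04
```

Request:
move_arm:
  deltas:
    - [0,0.002,0,0,1]
    - [0,0,0,0,1]

```text
time: 26.85
tool_pos: [0.5497, 0.0545, 0.2083]
eef_rot: [0.531, -0.519, -0.454, 0.493]
contact_force: [-0.2, -0.2, -2.6]
width: 0.0232
```

```bash
python3 go.py .549 .0567 .2025 1.467; python3 - <<'E'
from h import *
for n in ('side',): cv2.imwrite(f'pics/{n}18.png',r.grab_frame(n)[:,:,::-1])
crop(0,'pics/side18.png','pics/s18c.png',255,140,75,85,9)
E
```

```text
t 26.85 pos [0.5497 0.0545 0.2083] yaw 1.469 down [-0.053 -0.025 -0.998] d [0.0023 0.0058 0.0006] turn 0.002 F [-0.2 -0.2 -2.6] w 0.0232 q7 1.03
```

View pics/s18c.png

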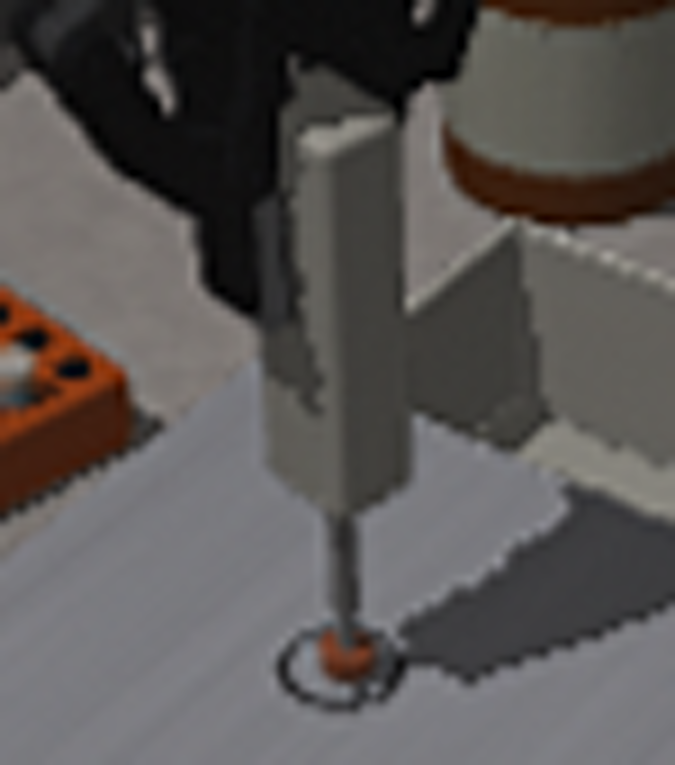

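Request:
move_arm:
  deltas:
    - [0,0.002,0,0,1]
    - [0,0,0,0,1]

```text
time: 27.15
tool_pos: [0.5498, 0.0545, 0.2064]
eef_rot: [0.531, -0.519, -0.454, 0.493]
contact_force: [-0.6, 0.3, -2.0]
width: 0.0231
```

Request:
move_arm:
  deltas:
    - [0,0.002,0,0,1]
    - [0,0,0,0,1]

```text
time: 27.4
tool_pos: [0.5497, 0.0544, 0.2043]
eef_rot: [0.531, -0.519, -0.454, 0.493]
contact_force: [0.1, -0.1, -1.4]
width: 0.0229
```

```bash
python3 go.py .549 .0567 .2025 1.467; python3 - <<'E'
from h import *
for n in ('side',): cv2.imwrite(f'pics/{n}19.png',r.grab_frame(n)[:,:,::-1])
crop(0,'pics/side19.png','pics/s19c.png',255,140,75,85,9)
E
```

```text
t 27.40 pos [0.5497 0.0544 0.2043] yaw 1.469 down [-0.053 -0.025 -0.998] d [0.0023 0.0018 0.0008] turn 0.002 F [ 0.1 -0.1 -1.4] w 0.0229 q7 1.03
```

View pics/s19c.png

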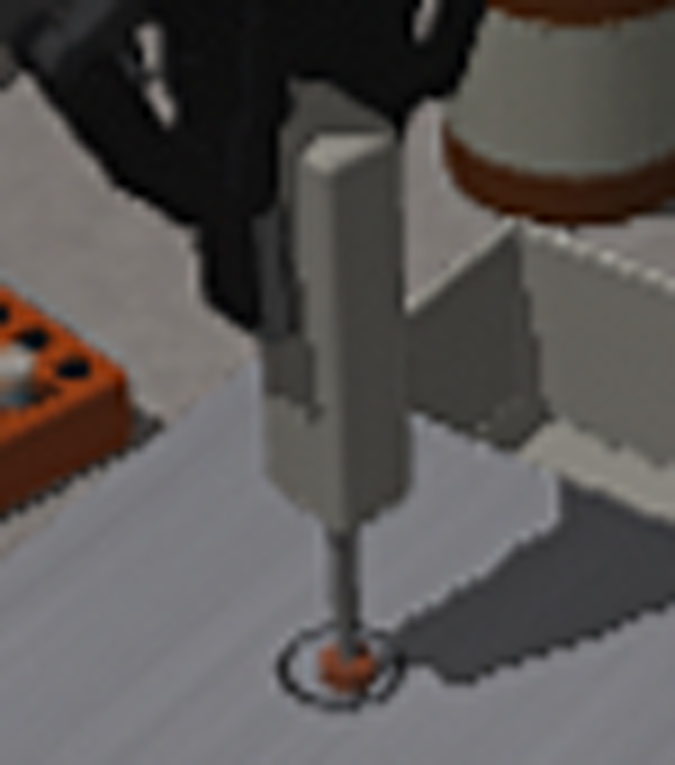

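Request:
move_arm:
  deltas:
    - [0,0.002,0,0,1]
    - [0,0.002,0,0,1]
    - [0,0,0,0,1]

```text
time: 27.82
tool_pos: [0.5501, 0.0545, 0.2008]
eef_rot: [0.53, -0.519, -0.454, 0.493]
contact_force: [-0.2, 0.1, 0.5]
width: 0.0234
```

```bash
python3 go.py .549 .0567 .2005 1.467; python3 - <<'E'
from h import *
for n in ('side',): cv2.imwrite(f'pics/{n}20.png',r.grab_frame(n)[:,:,::-1])
crop(0,'pics/side20.png','pics/s20c.png',255,140,75,85,9)
E
```

```text
t 27.82 pos [0.5501 0.0545 0.2008] yaw 1.469 down [-0.052 -0.025 -0.998] d [0.0021 0.0003 0.0013] turn 0.002 F [-0.2  0.1  0.5] w 0.0234 q7 1.03
```

View pics/s20c.png

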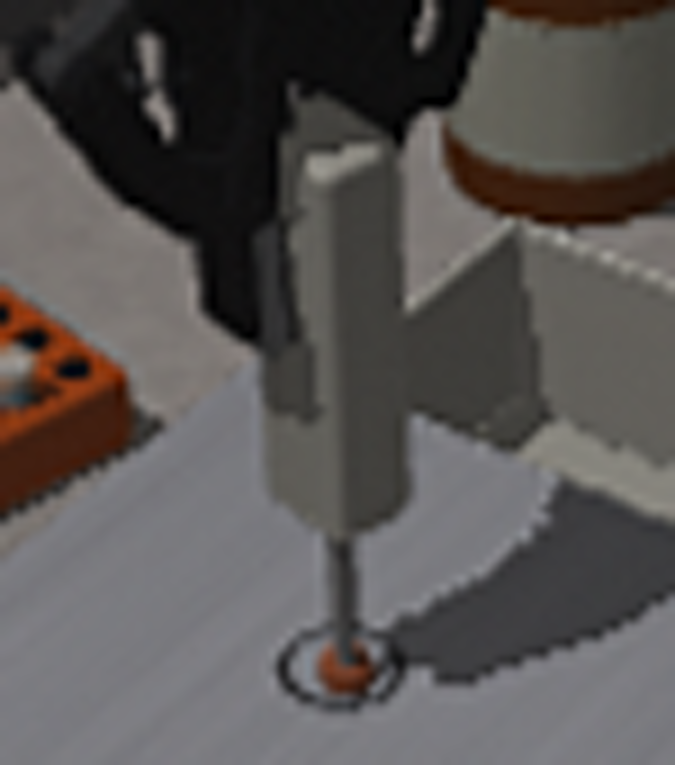

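```bash
python3 - <<'E'
from tilt import *
for px in [(293.0,214.0),(293.0,214.9)]:
    f=bp('side',*px,.09); print('foot',f.round(4),'d ring',(f-bp('side',292.7,213.8,.09)).round(4))
    o=r.observe();M=rot(o['eef_rot']).as_matrix();g=o['tool_pos']-.019*M[:,1]
    d=g-f; print('lean vec',(d[:2]/d[2]).round(3),'len',np.linalg.norm(d).round(4))
E
```

```text
foot [0.546  0.0495 0.09  ] d ring [-0.001  0.     0.   ]
lean vec [0.038 0.042] len 0.13
foot [0.5438 0.0518 0.09  ] d ring [-0.0032  0.0024  0.    ]
lean vec [0.055 0.024] len 0.13
```

Request:
move_arm:
  deltas:
    - [0,0,0,0,1]
    - [0,0,0,0,1]
    - [0,0,0,0,1]
    - [0,0,0,0,1]

```text
time: 28.38
tool_pos: [0.55, 0.0545, 0.2011]
eef_rot: [0.53, -0.519, -0.454, 0.493]
contact_force: [-0.4, -0.4, -0.1]
width: 0.0231
```

```bash
python3 go.py .549 .0567 .2005 1.467; python3 - <<'E'
from h import *
for n in ('side','top'): cv2.imwrite(f'pics/{n}21.png',r.grab_frame(n)[:,:,::-1])
crop(0,'pics/side21.png','pics/s21c.png',255,140,75,85,7)
crop(0,'pics/top21.png','pics/t21c.png',240,130,260,140,3)
E
```

```text
t 28.38 pos [0.55   0.0545 0.2011] yaw 1.469 down [-0.052 -0.025 -0.998] d [0.0021 0.0006 0.0012] turn 0.002 F [-0.4 -0.4 -0.1] w 0.0231 q7 1.03
```

View pics/s21c.png

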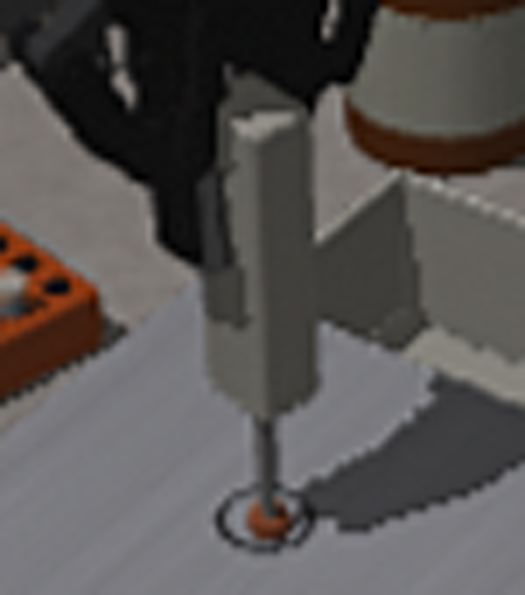

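View pics/t21c.png

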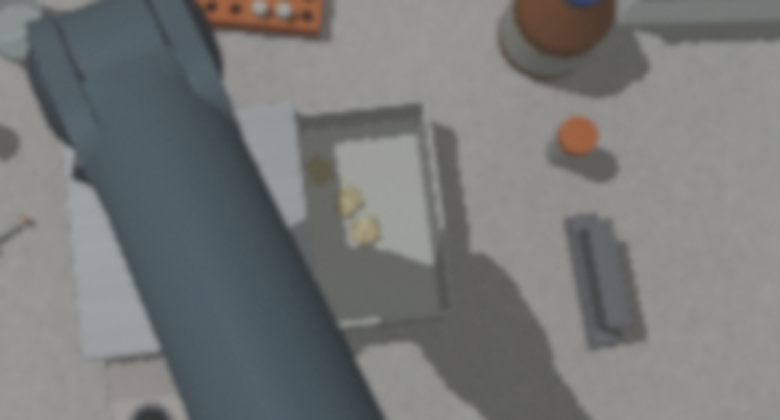

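```bash
python3 - <<'E'
from tilt import *
g=np.array([.5445,.0535,.16])
for v in ([0,0,1],[.04,0,1],[-.04,0,1],[0,.04,1],[0,-.04,1]):
    v=np.array(v); a=pj('side',g-.03*v);b=pj('side',g+.05*v); print(v,(b-a).round(2), 'slope dx/dy',((b-a)[0]/(b-a)[1]).round(3))
E
```

```text
[0 0 1] [ -0.67 -29.3 ] slope dx/dy 0.023
[0.04 0.   1.  ] [ -1.73 -29.9 ] slope dx/dy 0.058
[-0.04  0.    1.  ] [  0.4  -28.71] slope dx/dy -0.014
[0.   0.04 1.  ] [ -1.69 -28.66] slope dx/dy 0.059
[ 0.   -0.04  1.  ] [  0.35 -29.95] slope dx/dy -0.012
```

```bash
python3 -c "
from plant import r
print(r.finish_job())
o=r.observe();print(o['time'],o['tool_pos'],o['contact_force'],o['width'])"
```

```text
the job is handed in; nothing more can be done
None
the job is handed in; nothing more can be done
```

The job is handed in at about 28.5 s of the 69 s allowed, with the thermometer held on the ring. No verdict was reported.

**What I did**
- **Flakes:** one sweep of the scraper pushed all three over the plate's right-hand edge into the tub.
- **Scraper:** I stood it back on the bench to the right of the tub, about 0.1 m from where it started, and let go of it.
- **Thermometer:** I took the largest look-alike, the one in the sloping holder. I drew it about 83 mm along its axis, turned it upright in the grip against the holder's rim, lifted it clear and pressed it on the ring.

**Last checks**
- The last top picture shows three flakes in the tub and the scraper alone on the bench. A side picture taken after I let go shows it standing upright.
- The side picture shows the foot inside the ring, about 1 to 4 mm from its centre.
- The foot looks pushed in about 4 to 5 mm. The grip-to-foot length fell from 136 to about 130 mm, and the vertical force rose by about 1.5 to 2 N, though single readings vary by about 1 N.
- Over the last four idle rows the arm moved less than 0.5 mm, with the fingers stopped at 23 mm on the handle.
- None of the bystanders looked moved in the pictures, but I did not measure their positions.

**Less certain**
- **Lean:** two estimates disagree. The grip and foot positions give about 0.06 rad, while the handle's edges in the picture look nearly vertical. Both are under the 0.12 limit.
- **Camera agreement:** the two cameras differ by about 4 mm sideways. The arm blocked the top view of the ring, so I placed the foot using the side camera only.

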